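Load the coaster tray and lock it in its dock

TASK

Put every coaster pack on the counter into the pulled-out tray, one to a bay, tilting each in under the lip of the front panel so that it lies flat on the bay floor. Then push the tray fully home into its dock, and push the brass pin through the holes of fork and lug until its head is against the fork. Leave the other things on the counter where they are.

Things in the scene. Friction and masses are not known exactly. Their poses are not given: they have to be found in the camera images.
- pack0_c (a point): centre of a pack of six rectangular wooden coasters in a white paper band; a rigid block 88 mm long (its x), 52 mm wide (its y), 36 mm high (its z), about 0.1 kg, lying flat on the counter; the packs are alike and can be turned end for end; None if this pack is absent
- pack1_c (a point): centre of a pack of six rectangular wooden coasters in a white paper band; a rigid block 88 mm long (its x), 52 mm wide (its y), 36 mm high (its z), about 0.1 kg, lying flat on the counter; the packs are alike and can be turned end for end; None if this pack is absent
- pack2_c (a point): centre of a pack of six rectangular wooden coasters in a white paper band; a rigid block 88 mm long (its x), 52 mm wide (its y), 36 mm high (its z), about 0.1 kg, lying flat on the counter; the packs are alike and can be turned end for end; None if this pack is absent
- pack3_c (a point): centre of a pack of six rectangular wooden coasters in a white paper band; a rigid block 88 mm long (its x), 52 mm wide (its y), 36 mm high (its z), about 0.1 kg, lying flat on the counter; the packs are alike and can be turned end for end; None if this pack is absent
- bay0 (a point): centre of the floor of the leftmost (+y) bay of the grey tray, moving with the tray; x points the way the tray slides home, away from the front panel, y along the row of bays, z up. Inside each bay is 93 mm long (x) and 57 mm wide (y). Back and side walls stand 10 mm above its floor, 4 mm thick, with solid 25 mm wide ridges of that height between bays
- bay1 (a point): centre of the floor of the second from left bay of the grey tray, moving with the tray; x points the way the tray slides home, away from the front panel, y along the row of bays, z up. Along the front (-x) end of every bay stands the front panel with a lip: underside 43 mm, top 47 mm above the floor, reaching 10 mm in over the bay
- bay2 (a point): centre of the floor of the third from left bay of the grey tray, moving with the tray; x points the way the tray slides home, away from the front panel, y along the row of bays, z up. Because of the lip a pack enters only tilted: front (-x) end down first, in under the lip, then the back end lowered inside the back wall
- bay3 (a point): centre of the floor of the rightmost (-y) bay of the grey tray, moving with the tray; x points the way the tray slides home, away from the front panel, y along the row of bays, z up. The bays are alike, their centres 82 mm apart
- tray (a joint): how far the tray is pulled out towards the robot from its dock, in m: 0 = fully home against its stop, 0.06 = fully out. It stays where it is left; about 5 N slides it
- panel (a point): middle of the outer (robot-side) face of the tray's front panel, 20 mm above the bay floor, 38 mm above the counter; the panel is 4 mm thick, its top 65 mm above the counter. x points the way the tray slides home. A place to push
- fork_hole (a point): mouth of the 12.5 mm hole in the outer face of the fixed fork at the dock's right (-y) end, 45 mm above the counter; y points into the holes, x the way the tray slides home. Two upright plates 6 mm thick, 30 mm wide, 60 mm high, the second 18 mm behind the first; the tray's lug comes between them, its hole in line only when the tray is home
- pin_head (a point): centre of the head of the brass pin, lying on the counter on a flat of its head. The head is a square bar 18 x 18 mm, 30 mm long; from its end a round shaft, 10 mm in diameter and 34 mm long with a tapered tip, runs on along +x. Fully home, the head's face meets the fork's outer face, the head's centre 15 mm outside it
- squeeze_a: red-brown squeeze bottle, 60 mm across, 190 mm tall; bystander, origin at its underside's centre
- squeeze_b: yellow squeeze bottle, 60 mm across, 190 mm tall; bystander, origin at its underside's centre
- cup_a: steel cup, 72 mm across, 80 mm tall; bystander, origin at its underside's centre
- cup_b: steel cup, 72 mm across, 80 mm tall; bystander, origin at its underside's centre
- sauce_dish: small steel dish, 84 mm across, 26 mm tall; bystander, origin at its underside's centre
- pepper_jar: small jar, 48 mm across, 90 mm tall; bystander, origin at its underside's centre
- spoon: steel spoon, 200 mm long, lying flat; bystander, origin about its middle
Not all that is in view belongs to the job. Of the things shaped like the part that bears pin_head, the brass one is meant. What is shaped like the part that bears pack2_c but red is not meant.

How it is judged:
On the way, in this order (a step that is already met when the one before it is completed fails the run):
1. every pack lies flat in a bay of its own under the lip, the tray not yet home (z of pack0_c in the frame of bay1 between 0.012 and 0.022 m and ((x of pack0_c in the frame of bay0 between -0.006 and 0.006 m and y of pack0_c in the frame of bay0 between -0.006 and 0.006 m) or (x of pack0_c in the frame of bay1 between -0.006 and 0.006 m and y of pack0_c in the frame of bay1 between -0.006 and 0.006 m) or (x of pack0_c in the frame of bay2 between -0.006 and 0.006 m and y of pack0_c in the frame of bay2 between -0.006 and 0.006 m) or (x of pack0_c in the frame of bay3 between -0.006 and 0.006 m and y of pack0_c in the frame of bay3 between -0.006 and 0.006 m)) and angle between each of pack0_c, pack1_c, pack2_c, pack3_c's own z axis and vertical below 0.06 rad and angle between the x axis of each of pack0_c, pack1_c, pack2_c, pack3_c and the x axis of bay1, either way round below 0.12 rad and z of pack1_c in the frame of bay1 between 0.012 and 0.022 m and ((x of pack1_c in the frame of bay0 between -0.006 and 0.006 m and y of pack1_c in the frame of bay0 between -0.006 and 0.006 m) or (x of pack1_c in the frame of bay1 between -0.006 and 0.006 m and y of pack1_c in the frame of bay1 between -0.006 and 0.006 m) or (x of pack1_c in the frame of bay2 between -0.006 and 0.006 m and y of pack1_c in the frame of bay2 between -0.006 and 0.006 m) or (x of pack1_c in the frame of bay3 between -0.006 and 0.006 m and y of pack1_c in the frame of bay3 between -0.006 and 0.006 m)) and z of pack2_c in the frame of bay1 between 0.012 and 0.022 m and ((x of pack2_c in the frame of bay0 between -0.006 and 0.006 m and y of pack2_c in the frame of bay0 between -0.006 and 0.006 m) or (x of pack2_c in the frame of bay1 between -0.006 and 0.006 m and y of pack2_c in the frame of bay1 between -0.006 and 0.006 m) or (x of pack2_c in the frame of bay2 between -0.006 and 0.006 m and y of pack2_c in the frame of bay2 between -0.006 and 0.006 m) or (x of pack2_c in the frame of bay3 between -0.006 and 0.006 m and y of pack2_c in the frame of bay3 between -0.006 and 0.006 m)) and z of pack3_c in the frame of bay1 between 0.012 and 0.022 m and ((x of pack3_c in the frame of bay0 between -0.006 and 0.006 m and y of pack3_c in the frame of bay0 between -0.006 and 0.006 m) or (x of pack3_c in the frame of bay1 between -0.006 and 0.006 m and y of pack3_c in the frame of bay1 between -0.006 and 0.006 m) or (x of pack3_c in the frame of bay2 between -0.006 and 0.006 m and y of pack3_c in the frame of bay2 between -0.006 and 0.006 m) or (x of pack3_c in the frame of bay3 between -0.006 and 0.006 m and y of pack3_c in the frame of bay3 between -0.006 and 0.006 m)) and not (value of joint tray below 0.003 m)), for 0.2 s.
2. the loaded tray is fully home (z of pack0_c in the frame of bay1 between 0.012 and 0.022 m and ((x of pack0_c in the frame of bay0 between -0.006 and 0.006 m and y of pack0_c in the frame of bay0 between -0.006 and 0.006 m) or (x of pack0_c in the frame of bay1 between -0.006 and 0.006 m and y of pack0_c in the frame of bay1 between -0.006 and 0.006 m) or (x of pack0_c in the frame of bay2 between -0.006 and 0.006 m and y of pack0_c in the frame of bay2 between -0.006 and 0.006 m) or (x of pack0_c in the frame of bay3 between -0.006 and 0.006 m and y of pack0_c in the frame of bay3 between -0.006 and 0.006 m)) and angle between each of pack0_c, pack1_c, pack2_c, pack3_c's own z axis and vertical below 0.06 rad and angle between the x axis of each of pack0_c, pack1_c, pack2_c, pack3_c and the x axis of bay1, either way round below 0.12 rad and z of pack1_c in the frame of bay1 between 0.012 and 0.022 m and ((x of pack1_c in the frame of bay0 between -0.006 and 0.006 m and y of pack1_c in the frame of bay0 between -0.006 and 0.006 m) or (x of pack1_c in the frame of bay1 between -0.006 and 0.006 m and y of pack1_c in the frame of bay1 between -0.006 and 0.006 m) or (x of pack1_c in the frame of bay2 between -0.006 and 0.006 m and y of pack1_c in the frame of bay2 between -0.006 and 0.006 m) or (x of pack1_c in the frame of bay3 between -0.006 and 0.006 m and y of pack1_c in the frame of bay3 between -0.006 and 0.006 m)) and z of pack2_c in the frame of bay1 between 0.012 and 0.022 m and ((x of pack2_c in the frame of bay0 between -0.006 and 0.006 m and y of pack2_c in the frame of bay0 between -0.006 and 0.006 m) or (x of pack2_c in the frame of bay1 between -0.006 and 0.006 m and y of pack2_c in the frame of bay1 between -0.006 and 0.006 m) or (x of pack2_c in the frame of bay2 between -0.006 and 0.006 m and y of pack2_c in the frame of bay2 between -0.006 and 0.006 m) or (x of pack2_c in the frame of bay3 between -0.006 and 0.006 m and y of pack2_c in the frame of bay3 between -0.006 and 0.006 m)) and z of pack3_c in the frame of bay1 between 0.012 and 0.022 m and ((x of pack3_c in the frame of bay0 between -0.006 and 0.006 m and y of pack3_c in the frame of bay0 between -0.006 and 0.006 m) or (x of pack3_c in the frame of bay1 between -0.006 and 0.006 m and y of pack3_c in the frame of bay1 between -0.006 and 0.006 m) or (x of pack3_c in the frame of bay2 between -0.006 and 0.006 m and y of pack3_c in the frame of bay2 between -0.006 and 0.006 m) or (x of pack3_c in the frame of bay3 between -0.006 and 0.006 m and y of pack3_c in the frame of bay3 between -0.006 and 0.006 m)) and value of joint tray below 0.003 m), for 0.2 s.
3. the pin is through fork and lug up to its head (y of pin_head in the frame of fork_hole between -0.02 and -0.008 m and x of pin_head in the frame of fork_hole between -0.005 and 0.005 m and z of pin_head in the frame of fork_hole between -0.006 and 0.006 m and angle between the x axis of pin_head and the y axis of fork_hole, either way round below 0.17 rad), for 0.2 s.
At the end, for the whole second after the job is handed in: Every pack present lies flat (within 0.06 rad) on the floor of a bay, within 6 mm of its middle; the tray is within 3 mm of home; the pin is through the fork and lug with its head within 5 mm of the fork's outer face; all at rest (all of step 2 and all of step 3 and linear speed of each of pack0, pack1, pack2, pack3, pin below 0.02 m/s); the robot touches nothing.
It fails at once if a bystander is pushed more than 6 cm away or knocked over (distance of any of squeeze_a, squeeze_b, cup_a, cup_b, sauce_dish, pepper_jar, spoon from where it was at the start of the episode above 0.06 m or angle between any of squeeze_a, squeeze_b, cup_a, cup_b, sauce_dish, pepper_jar's own z axis and vertical above 0.6 rad).
Of pack0, pack1, pack2, pack3 only 3 to 4 are there at a start; the rules pass over those that are not, and their reading is None.
At some moment in a run one of pack0, pack1, pack2, pack3, pin may be knocked a few centimetres aside while the robot is not near it.
It also fails if it takes over 208 s, if anything falls off the work surface, if the arm or the gripper's body presses on something with over 40 N, if the wrist force passes 120 N, or if a joint passes its speed limit or range.

ROBOT

A 6-joint arm with a two-finger parallel gripper is mounted at the origin on the work surface. World frame = base frame: x ahead of the robot, y to its left, z up, the work surface at z = 0. Lengths are in m, angles in rad, forces in N, time in s.
With the tool pointing down it reaches from about 0.3 to 0.875 m from the base axis. Payload 6.4 kg.
Tool frame: the origin (TCP) lies midway between the tips of the shut fingers; the grasp point (between the pads) lies 19 mm behind it (hold_point_z is the distance from the TCP to the grasp point, in m); z points along the fingers, y is the line along which they close (so a half turn about z gives the same grasp; the last joint's range is limited). The gripper opens to 85 mm and grips with 20 to 120 N. Pads are 22 mm wide; open, the fingers measure 114 mm over their backs; the gripper's body (76 mm by 85 mm) begins 54 mm behind the grasp point. The pads swing forward as they close: fully open they stand 13 mm farther back than shut.
Start: joints at [-1.452, 0.181, 1.607, -0, 1.354, -0.206], TCP at [0.184, -0.545, 0.231] pointing down, gripper open.
Joint ranges: [-2.99, 2.99], [-0.89, 2.07], [0.3, 2.58], [-1.14, 4.28], [0, 2.63], [-3.12, 3.12]. Speed limits (rad/s): [2.57, 2.57, 3.01, 3.14, 3.14, 3.14].

INTERFACE

Orientations are given as [roll, pitch, yaw] about the fixed x, y, z axes, in that order (R = Rz(yaw) Ry(pitch) Rx(roll)).
In Python, from rig import * gives the robot as it stands.
- The arm moves only by the shell command python3 -m jog 'ROWS'. ROWS is JSON, a list that holds one entry, the list of rows, each a list of 7 numbers: the gripper command: -1 is shut, 1 is fully open, values between are in proportion, then the shift along the tool's x, y, z in units of 40 mm (1.0 is 40 mm), then the turn, a rotation vector about the tool's x, y, z in units of 5 degrees (1.0 is 5 degrees). A call has 1 to 12 rows; each row is the pose to reach, as a shift and turn from the pose commanded when the call began, along the tool's axes at that moment; what a row does not reach only later rows make up. A row lasts 1/12 s, in which the tool goes at most 41.7 mm and 7.16 degrees, less where a joint would pass 70% of its speed; a pose out of reach is approached as far as the arm can. A call with a gripper value outside its range is refused whole. The fingers move at their own pace and stop on an object; the grip force is fixed at half the most. Time passes only in rows, so rows that repeat a pose let the fingers close. It gives the time, the measured TCP pose, the force, the opening and the grip force at its end, in the units of the state.
- get_state(): the state, without advancing time (a new reading comes with each control period).
- capture(name): name is "scene" or "top" or "wrist"; returns the picture (400x640x3 uint8, blue, green, red); there is no depth.
- camera_model(name): a dict with "fovy" (degrees; the focal length in pixels is half the picture's height over the tangent of half this angle, whatever the lens; pixels are square), "cx", "cy" (the principal point, pixels), "T" (4x4, takes a point from camera to world coordinates). Camera axes: x right, y down, z forward; pixel columns grow to the right and rows downward; lengths in m; the calibration is good to about 2 mm. A picture is of the moment at which its call begins: read the wrist's pose just before it. camera_model takes no time and is no camera call; for the wrist camera it gives the pose at the moment of the call.
- close_job(): hands the job in; it is judged then, once.
Trained networks look in the newest picture that a camera, given by its name, has taken for a name from the list of things; names that differ only in an ending like _2 or _b are one class to them, and where a whole thing is asked for, a point or a joint stands for the part that bears it (a point fixed in the world has none). Each returns a list of dicts, best first, with "confidence" (0 to 1); they miss things now and then, are a little off and sometimes report something else, mostly with a low value. They report only what shows in the picture. A call takes as long as a camera call. They do not tell look-alikes from the thing itself.
- find_in(camera, label): "rect" ([left, top, right, bottom] in pixels, round what is visible of it).
- tip_of(camera, label): "pixel" ([row, column] in pixels: a listed point, or the origin of a listed thing).
The state is a dict: "time": time; "q": joint angles; "qd": joint speeds; "tau": joint torques, N m; "tool_pos": TCP position; "eef_rot": TCP orientation; "force": force on the tool from outside, world axes, zero at the start; "wrist_torque": the same for the moment, N m; "finger_gap": finger opening in m; "gripper_force": force on a finger pad.
Only numpy, scipy, OpenCV 4.12 (cv2) and the standard library are available. Lean on these libraries where they do the work, as an engineer would, in place of code of your own. Each camera call takes 0.05 s, during which the arm holds its last target. There are 200 camera calls.

## Working session

There is one attempt and no reset: what is moved stays moved. The work goes in short steps, Python scripts to look and compute and a shell command to move; the robot and the scene stay as the last step left them, time stands still between calls to the robot, and variables do not carry over. Pictures are saved under pics/ and viewed, at most 14 in all, crops included, and the job is handed in when it is done.

```bash
mkdir -p pics; ls
cat > h.py <<'E'
from rig import *
import numpy as np, cv2
from scipy.spatial.transform import Rotation as R
def ray(cam,pix,m=None):
    m=m or camera_model(cam); f=200/np.tan(np.radians(m["fovy"])/2); T=np.array(m["T"])
    d=T[:3,:3]@np.array([(pix[1]-m["cx"])/f,(pix[0]-m["cy"])/f,1]); return T[:3,3],d
def onz(cam,pix,z,m=None):
    o,d=ray(cam,pix,m); return o+d*(z-o[2])/d[2]
def proj(cam,p,m=None):
    m=m or camera_model(cam); f=200/np.tan(np.radians(m["fovy"])/2); T=np.array(m["T"])
    c=T[:3,:3].T@(np.array(p)-T[:3,3]); return [m["cy"]+f*c[1]/c[2],m["cx"]+f*c[0]/c[2]]
def shot(cam,name):
    im=capture(cam); cv2.imwrite(f"pics/{name}.png",im); return im
E
python3 - <<'E'
from h import *
for c in ["scene","top"]:
    shot(c,c+"0"); m=camera_model(c); print(c,m["fovy"],np.round(m["T"],3).tolist())
for l,z in [("pack0_c",.018),("bay0",.018),("bay1",.018),("bay2",.018),("bay3",.018),("panel",.038),("fork_hole",.045),("pin_head",.009)]:
    for c in ["top","scene"]:
        print(l,c,[(round(d["confidence"],2),np.round(d["pixel"]).tolist(),np.round(onz(c,d["pixel"],z)[:2],3).tolist()) for d in tip_of(c,l)[:6]])
print(get_state())
E
```

```text
pics
scene 44.63417829744494 [[0.732, 0.58, -0.357, 1.071], [0.681, -0.636, 0.363, -0.546], [-0.016, -0.509, -0.861, 1.261], [0.0, 0.0, 0.0, 1.0]]
top 51.76654042577789 [[-0.002, -0.99, 0.138, 0.374], [-1.0, 0.004, 0.012, -0.065], [-0.013, -0.138, -0.99, 1.502], [0.0, 0.0, 0.0, 1.0]]
pack0_c top [(0.84, [243.0, 198.0], [0.438, 0.371]), (0.49, [200.0, 429.0], [0.59, -0.466]), (0.48, [202.0, 197.0], [0.585, 0.38]), (0.2, [212.0, 310.0], [0.548, -0.034])]
pack0_c scene []
bay0 top [(0.94, [214.0, 285.0], [0.543, 0.055]), (0.93, [221.0, 242.0], [0.517, 0.212]), (0.85, [209.0, 308.0], [0.561, -0.026]), (0.82, [216.0, 262.0], [0.534, 0.142]), (0.49, [239.0, 362.0], [0.45, -0.22])]
bay0 scene [(0.97, [146.0, 358.0], [0.508, 0.208]), (0.82, [202.0, 315.0], [0.548, -0.034]), (0.76, [164.0, 347.0], [0.528, 0.133]), (0.76, [181.0, 331.0], [0.534, 0.052]), (0.28, [156.0, 293.0], [0.383, 0.041])]
bay1 top [(0.94, [214.0, 285.0], [0.543, 0.055]), (0.93, [221.0, 242.0], [0.517, 0.212]), (0.85, [209.0, 308.0], [0.561, -0.026]), (0.82, [216.0, 262.0], [0.534, 0.142]), (0.49, [239.0, 362.0], [0.45, -0
[... 1482 characters left out ...]
, [226.0, 249.0], [0.46, -0.219])]
{'time': 0.9, 'q': array([-1.45228873e+00,  1.80771811e-01,  1.60700536e+00, -1.47298066e-05,
        1.35383387e+00, -2.06278259e-01]), 'qd': array([ 0.0017704 ,  0.00041458,  0.00118329, -0.00023417, -0.00037095,
       -0.00065328]), 'tau': array([-1.84406825e-03, -4.44842684e+01, -3.51684880e+01, -4.10107996e-04,
        7.75582739e-04, -7.20555818e-06]), 'tool_pos': array([ 0.18351011, -0.5449325 ,  0.23130173]), 'eef_rot': array([-3.14157171e+00,  1.03134620e-05,  3.24789030e-01]), 'force': array([0.19083048, 0.28031356, 0.12503262]), 'wrist_torque': array([-0.04740871,  0.02858104,  0.0465923 ]), 'gripper_force': 0.0, 'finger_gap': 0.085320542171844}
```

View pics/top0.png

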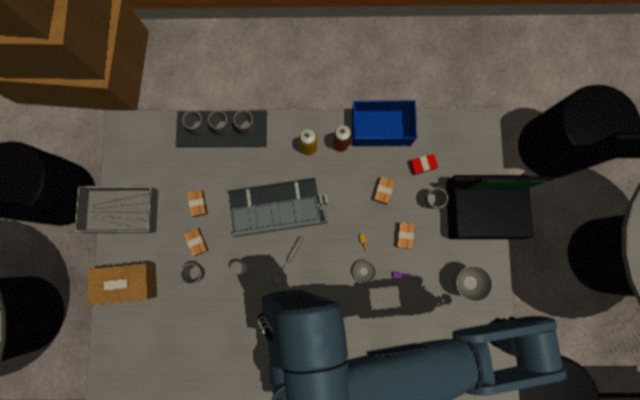

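View pics/scene0.png

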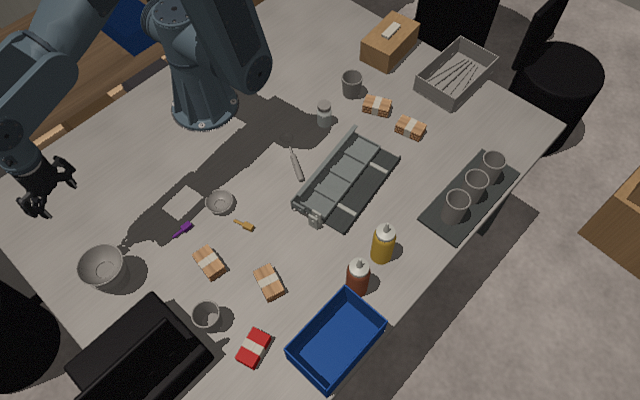

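The top view shows four packs at (row,col) ≈(203,197), (241,195), (190,384), (236,405), the red decoy at (163,424), the brass pin at (241,363), the purple decoy at (275,400), the tray at ≈(210,275), and the fork at (200,323). Next I'll get rough pack poses by colour.

```bash
cat >> h.py <<'E'
def packs(cam,im,m=None,z=.036,amin=80):
    """min-area rects of the orange+white packs, world centre/yaw/size on the plane z"""
    m=m or camera_model(cam); hsv=cv2.cvtColor(im,cv2.COLOR_BGR2HSV)
    k=cv2.inRange(hsv,(5,90,90),(22,255,255))
    k=cv2.morphologyEx(k,cv2.MORPH_CLOSE,np.ones((9,9) if cam!="wrist" else (45,45)))
    out=[]
    for c in cv2.findContours(k,cv2.RETR_EXTERNAL,cv2.CHAIN_APPROX_NONE)[0]:
        if cv2.contourArea(c)<amin: continue
        w=np.array([onz(cam,(p[0][1],p[0][0]),z,m)[:2] for p in c],np.float32)
        (cx,cy),(a,b),_=r=cv2.minAreaRect(w); bx=cv2.boxPoints(r)
        e=[bx[1]-bx[0],bx[2]-bx[1]]; e=e[0] if np.hypot(*e[0])>np.hypot(*e[1]) else e[1]
        yaw=(np.degrees(np.arctan2(e[1],e[0]))+90)%180-90
        out.append((round(cx,4),round(cy,4),round(yaw,1),round(max(a,b),3),round(min(a,b),3)))
    return out
E
python3 - <<'E'
from h import *
im=cv2.imread("pics/top0.png")
for p in packs("top",im): print(p)
cv2.imwrite("pics/crop.png",cv2.resize(im[160:290,180:440],(780,390),interpolation=cv2.INTER_CUBIC))
m=camera_model("wrist");print(m["fovy"],np.round(m["T"],3))
for l,z in [("squeeze_a",0),("cup_a",0),("sauce_dish",0),("pepper_jar",0),("spoon",0)]:
    print(l,[(round(d["confidence"],2),np.round(onz("top",d["pixel"],z)[:2],3).tolist()) for d in tip_of("top",l)[:3]])
E
```

```text
(0.2936, 0.6469, np.float32(-85.0), 0.209, 0.127)
(0.4418, 0.3767, np.float32(26.2), 0.094, 0.056)
(0.4628, -0.3732, np.float32(-8.1), 0.092, 0.055)
(0.5822, 0.3771, np.float32(11.3), 0.092, 0.056)
(0.627, -0.3018, np.float32(-18.1), 0.092, 0.055)
(0.7236, -0.4517, np.float32(-74.5), 0.088, 0.059)
(1.2156, 0.9189, np.float32(85.1), 0.413, 0.36)
(1.2903, 1.0332, np.float32(89.0), 0.247, 0.183)
71.03769402331541 [[ 0.319 -0.899 -0.299  0.26 ]
 [-0.948 -0.303 -0.101 -0.52 ]
 [ 0.001  0.316 -0.949  0.374]
 [ 0.     0.     0.     1.   ]]
squeeze_a [(0.89, [0.791, -0.022]), (0.82, [0.801, -0.143])]
cup_a [(0.9, [0.587, -0.471]), (0.69, [0.322, 0.365])]
sauce_dish [(0.7, [0.366, 0.038]), (0.69, [0.333, -0.222])]
pepper_jar [(0.48, [0.344, 0.217])]
spoon [(0.56, [0.36, 0.05])]
```

View pics/crop.png

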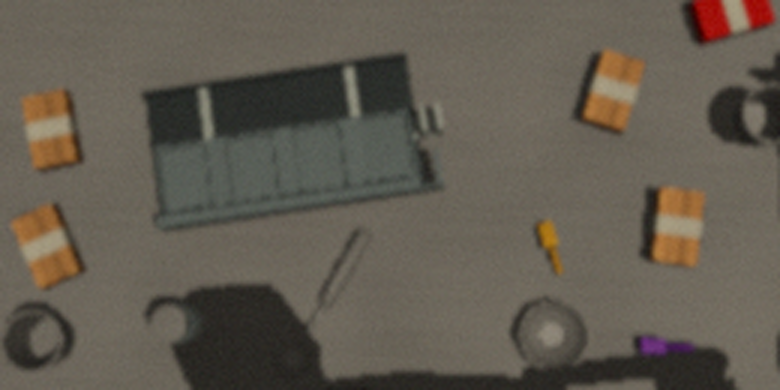

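```bash
cat >> h.py <<'E'
def down(yaw,tilt=0): # tool down, x along yaw (deg), then tilt about own y
    return R.from_euler("xyz",[np.pi,0,np.radians(yaw)])*R.from_rotvec([0,np.radians(tilt),0])
def step(p1,r1,p0=None,r0=None):
    s=get_state()
    if p0 is None: p0=s["tool_pos"]
    if r0 is None: r0=R.from_euler("xyz",s["eef_rot"])
    d=r0.inv().apply(np.array(p1)-p0)/.04; t=np.degrees((r0.inv()*r1).as_rotvec())/5
    print("row",",".join(f"{v:.3f}" for v in [*d,*t]))
E
python3 - <<'E'
from h import *
step([.463,-.373,.2],down(-8))
E
```

```text
row 7.994,-1.844,0.782,-0.000,-0.000,5.322
```

```bash
python3 -m jog '[[[1,8,-1.84,0.78,0,0,5.32],[1,8,-1.84,0.78,0,0,5.32],[1,8,-1.84,0.78,0,0,5.32],[1,8,-1.84,0.78,0,0,5.32],[1,8,-1.84,0.78,0,0,5.32],[1,8,-1.84,0.78,0,0,5.32],[1,8,-1.84,0.78,0,0,5.32],[1,8,-1.84,0.78,0,0,5.32],[1,8,-1.84,0.78,0,0,5.32],[1,8,-1.84,0.78,0,0,5.32],[1,8,-1.84,0.78,0,0,5.32],[1,8,-1.84,0.78,0,0,5.32]]]'
python3 - <<'E'
from h import *
m=camera_model("wrist"); im=shot("wrist","w1")
for p in packs("wrist",im,m,amin=1500): print(p)
print([(round(d["confidence"],2),np.round(d["pixel"]).tolist(),np.round(onz("wrist",d["pixel"],.018,m)[:2],4).tolist()) for d in tip_of("wrist","pack0_c")])
print([(round(d["confidence"],2),np.round(d["pixel"]).tolist(),np.round(onz("wrist",d["pixel"],.009,m)[:2],4).tolist()) for d in tip_of("wrist","pin_head")])
E
```

```text
time: 2.15
tool_pos: [0.4623, -0.374, 0.2002]
eef_rot: [3.141, 0.0, -0.14]
force: [-1.1, 0.4, -0.7]
finger_gap: 0.0854
gripper_force: 0.0
(0.4662, -0.3746, np.float32(-8.2), 0.089, 0.052)
(0.618, -0.3047, np.float32(-17.9), 0.072, 0.059)
[]
[(0.87, [277.0, 317.0], [0.321, -0.351]), (0.8, [197.0, 201.0], [0.456, -0.2244])]
```

View pics/w1.png

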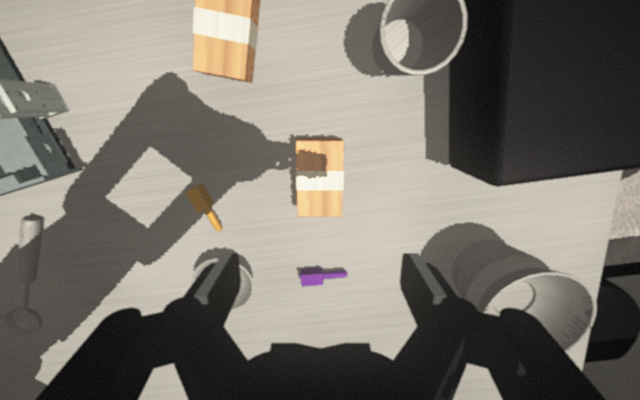

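The pack sits at (140–215, 295–343) and the fit matches its known size, so I'll grasp it.

Run:
```python
from h import *
step([.4662,-.3746,.010],down(-8.2))
step([.4662,-.3746,.010],down(-8.2),[.463,-.373,.2],down(-8))
```

```text
row 0.101,-0.008,4.758,0.004,-0.001,0.015
row 0.085,0.028,4.750,0.000,-0.000,0.040
```

```bash
python3 -m jog '[[[1,0.09,0.01,2,0,0,0],[1,0.09,0.01,2,0,0,0],[1,0.09,0.01,3.5,0,0,0],[1,0.09,0.01,4.4,0,0,0],[1,0.09,0.01,4.75,0,0,0],[1,0.09,0.01,4.75,0,0,0],[1,0.09,0.01,4.75,0,0,0]]]'
python3 -m jog '[[[-1,0,0,0,0,0,0],[-1,0,0,0,0,0,0],[-1,0,0,0,0,0,0],[-1,0,0,0,0,0,0],[-1,0,0,0,0,0,0],[-1,0,0,0,0,0,0],[-1,0,0,0,0,0,0],[-1,0,0,-1,0,0,0],[-1,0,0,-2,0,0,0],[-1,0,0,-3.5,0,0,0],[-1,0,0,-4.75,0,0,0],[-1,0,0,-4.75,0,0,0]]]'
python3 - <<'E'
from h import *
step([.44,.05,.22],down(8))
E
```

```text
time: 2.88
tool_pos: [0.4653, -0.3737, 0.009]
eef_rot: [-3.139, 0.003, -0.141]
force: [0.5, 0.0, 1.2]
finger_gap: 0.0858
gripper_force: 0.0
time: 3.88
tool_pos: [0.4681, -0.3752, 0.2064]
eef_rot: [3.137, -0.005, -0.139]
force: [0.6, -1.5, 0.1]
finger_gap: 0.0512
gripper_force: 63.4
row -2.168,-10.428,-0.403,0.065,-0.055,-3.195
```

```bash
python3 -m jog '[[[-1,-3.1,-11.6,-2,0,0,-3.2],[-1,-3.1,-11.6,-2,0,0,-3.2],[-1,-3.1,-11.6,-2,0,0,-3.2],[-1,-3.1,-11.6,-2,0,0,-3.2],[-1,-3.1,-11.6,-2,0,0,-3.2],[-1,-3.1,-11.6,-2,0,0,-3.2],[-1,-3.1,-11.6,-2,0,0,-3.2],[-1,-3.1,-11.6,-2,0,0,-3.2],[-1,-3.1,-11.6,-2,0,0,-3.2],[-1,-3.1,-11.6,-2,0,0,-3.2],[-1,-3.1,-11.6,-2,0,0,-3.2],[-1,-3.1,-11.6,-2,0,0,-3.2]]]'
python3 -m jog '[[[-1,0,-0.3,0,0,0,0],[-1,0,-0.3,0,0,0,0],[-1,0,-0.3,0,0,0,0],[-1,0,-0.3,0,0,0,0]]]'
python3 - <<'E'
from h import *
m=camera_model("wrist"); im=shot("wrist","w2"); 
import pickle; pickle.dump(m,open("w2.pkl","wb"))
for l,z in [("bay0",.018),("panel",.038),("fork_hole",.045)]:
    print(l,[(round(d["confidence"],2),np.round(d["pixel"]).tolist(),np.round(onz("wrist",d["pixel"],z,m)[:2],4).tolist()) for d in tip_of("wrist",l)[:6]])
E
```

```text
time: 4.88
tool_pos: [0.4077, 0.1058, 0.282]
eef_rot: [-3.141, -0.003, 0.141]
force: [0.3, 0.2, -1.0]
finger_gap: 0.0509
gripper_force: 63.4
time: 5.22
tool_pos: [0.4069, 0.1141, 0.2804]
eef_rot: [3.141, -0.001, 0.14]
force: [0.2, -0.1, -0.5]
finger_gap: 0.0511
gripper_force: 63.4
bay0 [(0.7, [74.0, 322.0], [0.5275, 0.1272]), (0.68, [74.0, 445.0], [0.5504, -0.0341]), (0.65, [73.0, 384.0], [0.54, 0.0464]), (0.63, [73.0, 258.0], [0.5166, 0.2108]), (0.37, [39.0, 513.0], [0.6025, -0.1097])]
panel [(0.91, [113.0, 352.0], [0.4849, 0.0812])]
fork_hole [(0.64, [40.0, 512.0], [0.5939, -0.0936])]
```

View pics/w2.png

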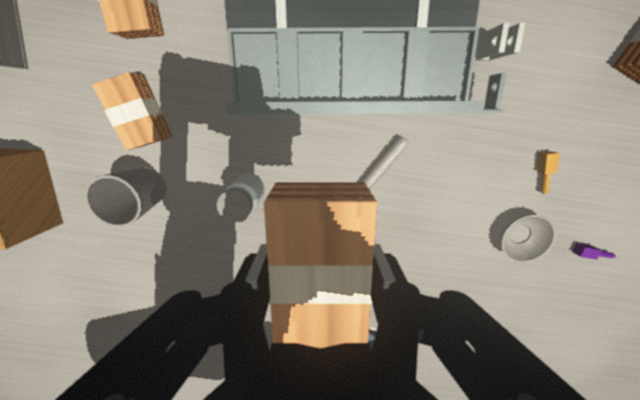

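Run:
```python
from h import *
import pickle
m=pickle.load(open("w2.pkl","rb")); im=cv2.imread("pics/w2.png").astype(int)
s=get_state(); p=s["tool_pos"]; r=R.from_euler("xyz",s["eef_rot"]); print(m["cx"],m["cy"])
g=cv2.cvtColor(im.astype(np.uint8),cv2.COLOR_BGR2GRAY).astype(float)
for row in (188,194,205,215,225,235):
    d=np.diff(g[row-2:row+3].mean(0)); l=250+np.argmax(abs(d[250:290])); rr=355+np.argmax(abs(d[355:395]))
    # intersect centre ray with depth from 52mm width
    o,a=ray("wrist",(row,l+.5),m); _,b=ray("wrist",(row,rr+.5),m)
    k=.052/np.linalg.norm(b-a); c=r.inv().apply(o+k*(a+b)/2-p); print(row,l,rr,np.round(c,4))
```

```text
319.9741682677369 199.66344705566667
188 271 367 [0.0382 0.0003 0.003 ]
194 268 372 [ 0.0386  0.0008 -0.0092]
205 252 374 [ 0.0402 -0.0022 -0.0304]
215 264 375 [ 0.0318  0.0006 -0.0208]
225 264 374 [ 0.0269  0.0004 -0.0211]
235 265 360 [ 0.0133 -0.0032 -0.0036]
```

```bash
cat >> h.py <<'E'
YT=8.0; MID=np.array([.5336,.0881,.018])
def bay(i,x,up,y=0):  # world point from bay-frame x, y, up
    c,s=np.cos(np.radians(YT)),np.sin(np.radians(YT)); v=(1.5-i)*.082+y
    return MID+np.array([x*c-v*s,x*s+v*c,up])
def insert(i,e=0):  # e: pack centre offset along tool x from TCP
    st=[(.020-e,.095,15),(.020-e,.0241,15),(.0027-e,.0241,15),(.0009-e,.0173,7),(-.001-e,.011,0)]
    prev=None
    for x,u,a in st:
        p,r=bay(i,x,u),down(YT,a); step(p,r,*(prev or (None,None))); prev=(p,r)
E
python3 - <<'E'
from h import *
insert(3)
E
```

```text
row 3.552,4.143,4.176,0.004,3.001,-0.019
row -0.459,-0.000,1.712,0.000,0.000,0.000
row -0.418,0.000,-0.112,0.000,0.000,0.000
row -0.087,-0.000,0.153,0.000,-1.600,-0.000
row -0.066,0.000,0.151,0.000,-1.400,0.000
```

```bash
python3 -m jog '[[[-1,3.55,4.14,2,0,3,0],[-1,3.55,4.14,2,0,3,0],[-1,3.55,4.14,2,0,3,0],[-1,3.55,4.14,2,0,3,0],[-1,3.55,4.14,4.18,0,3,0],[-1,3.55,4.14,4.18,0,3,0],[-1,3.55,4.14,4.18,0,3,0],[-1,3.55,4.14,4.18,0,3,0],[-1,3.55,4.14,4.18,0,3,0],[-1,3.55,4.14,4.18,0,3,0],[-1,3.55,4.14,4.18,0,3,0],[-1,3.55,4.14,4.18,0,3,0]]]'
python3 - <<'E'
from h import *
step(bay(3,.020,.0241),down(YT,15))
shot("wrist","w3")
E
```

```text
time: 6.42
tool_pos: [0.572, -0.0296, 0.1162]
eef_rot: [3.139, -0.267, 0.141]
force: [-0.0, 0.1, -0.7]
finger_gap: 0.0512
gripper_force: 63.4
row -0.528,0.022,1.777,0.025,-0.058,0.015
```

View pics/w3.png

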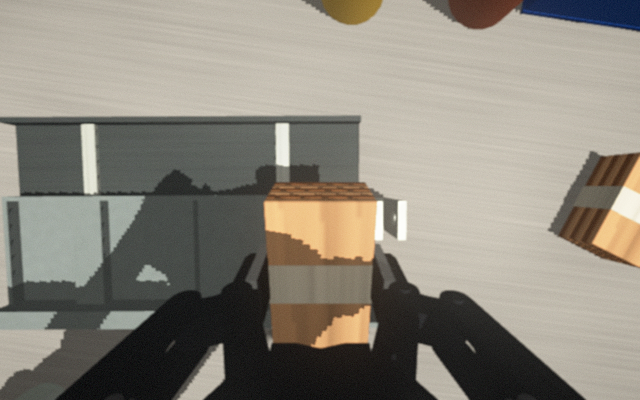

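The pack hangs tilted over bay 3, square to the tray (pack columns 265–375). I'll lower it and slide it under the lip.

```bash
python3 -m jog '[[[-1,-0.25,0,0.9,0,0,0],[-1,-0.47,0,1.4,0,0,0],[-1,-0.47,0,1.6,0,0,0],[-1,-0.47,0,1.71,0,0,0],[-1,-0.47,0,1.71,0,0,0]]]'
python3 -m jog '[[[-1,-0.14,0,-0.03,0,0,0],[-1,-0.28,0,-0.07,0,0,0],[-1,-0.42,0,-0.11,0,0,0],[-1,-0.42,0,-0.11,0,0,0],[-1,-0.42,0,-0.11,0,0,0]]]'
python3 - <<'E'
from h import *
step(bay(3,.0027,.0241),down(YT,15))
E
```

```text
time: 6.88
tool_pos: [0.5707, -0.0294, 0.0429]
eef_rot: [3.141, -0.263, 0.14]
force: [-0.3, -0.3, -0.6]
finger_gap: 0.0508
gripper_force: 63.6
time: 7.3
tool_pos: [0.553, -0.0324, 0.0426]
eef_rot: [3.141, -0.263, 0.14]
force: [-0.1, -0.6, 0.2]
finger_gap: 0.0508
gripper_force: 63.6
row 0.003,0.025,0.015,0.008,-0.012,0.000
```

```bash
python3 -m jog '[[[-1,-0.03,0.02,0,0,0,0],[-1,-0.06,0.02,-0.01,0,0,0],[-1,-0.09,0.02,-0.02,0,0,0],[-1,-0.09,0.02,-0.02,0,0,0]]]'
python3 - <<'E'
from h import *
im=cv2.imread
c=shot("scene","s3"); cv2.imwrite("pics/s3c.png",cv2.resize(c[110:250,260:420],(800,700))[:600])
E
```

```text
time: 7.63
tool_pos: [0.5504, -0.0333, 0.0426]
eef_rot: [3.141, -0.264, 0.139]
force: [4.2, 3.4, 1.8]
finger_gap: 0.0506
gripper_force: 63.7
```

View pics/s3c.png

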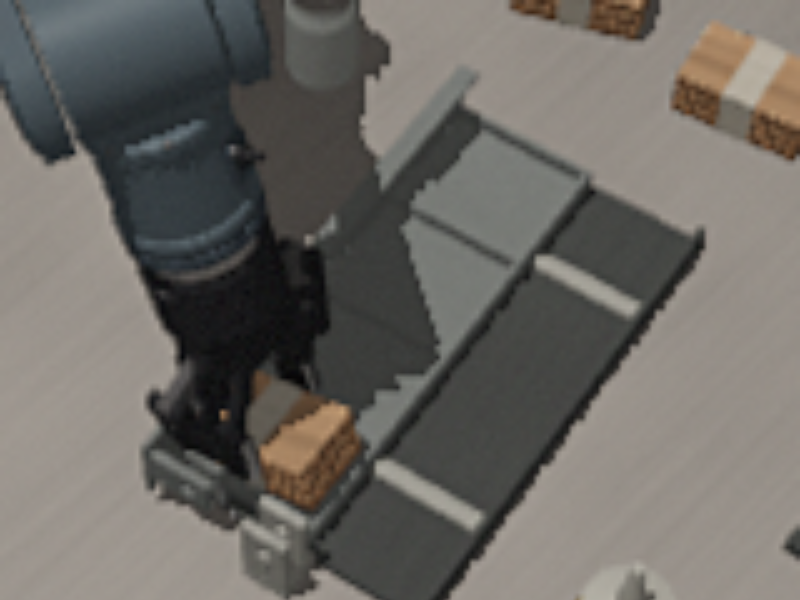

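Run:
```python
from h import *
e=.0013
step(bay(3,.0009-e,.0175),down(YT,7))
step(bay(3,-.001-e,.0115),down(YT,0))
```

```text
row -0.050,0.011,0.168,0.003,-1.625,-0.002
row -0.135,0.011,0.301,0.003,-3.025,-0.002
```

```bash
python3 -m jog '[[[-1,-0.02,0,0.08,0,-0.8,0],[-1,-0.03,0,0.17,0,-1.6,0],[-1,-0.03,0,0.17,0,-1.6,0],[-1,-0.07,0,0.24,0,-2.4,0],[-1,-0.11,0,0.30,0,-3.0,0],[-1,-0.11,0,0.30,0,-3.0,0],[-1,-0.11,0,0.30,0,-3.0,0]]]'
python3 - <<'E'
from h import *
step(bay(3,-.001,.0095),down(YT,0))
E
```

```text
time: 8.27
tool_pos: [0.5509, -0.0335, 0.0312]
eef_rot: [3.14, -0.004, 0.14]
force: [0.4, 4.4, 13.5]
finger_gap: 0.0505
gripper_force: 66.2
row -0.031,0.005,0.092,0.013,-0.044,0.009
```

```bash
python3 -m jog '[[[0.45,0,0,0,0,0,0],[0.45,0,0,0,0,0,0],[0.45,0,0,0,0,0,0],[0.45,0,0,0,0,0,0],[0.45,0,0,-1,0,0,0],[0.45,0,0,-2,0,0,0],[0.45,-0.5,0,-3.5,0,0,0],[0.45,-1,0,-4,0,0,0],[0.45,-1,0,-4,0,0,0]]]'
python3 - <<'E'
from h import *
m=camera_model("wrist"); im=shot("wrist","w4"); print(packs("wrist",im,m,z=.054,amin=1500))
print(step(bay(3,0,.05),down(YT)))
E
```

```text
time: 9.02
tool_pos: [0.5095, -0.0401, 0.1951]
eef_rot: [3.138, -0.007, 0.14]
force: [2.2, 0.0, 0.5]
finger_gap: 0.0621
gripper_force: 0.0
[(0.5497, -0.0341, np.float32(8.3), 0.082, 0.052), (0.6262, -0.2868, np.float32(-18.1), 0.098, 0.086)]
row 1.025,-0.023,3.148,0.040,-0.071,-0.002
None
```

View pics/w4.png

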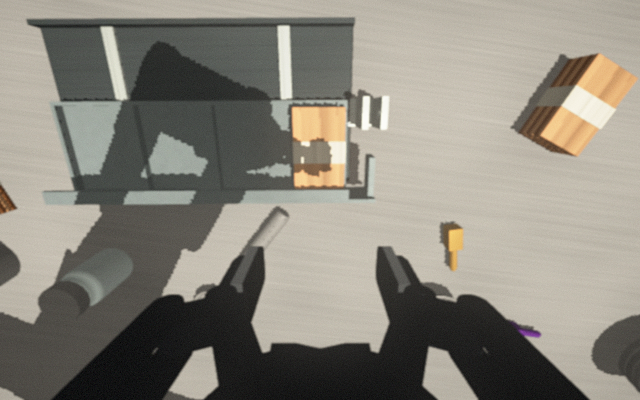

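Pack 1 is seated flat in bay 3 (rows 105–188, columns 292–346). On to the next right-hand pack.

Run:
```python
from h import *
step([.60,-.302,.2],down(-18))
```

```text
row 1.333,6.802,-0.126,0.023,-0.079,5.198
```

```bash
python3 -m jog '[[[1,1.33,6.8,-0.13,0,0,5.2],[1,1.33,6.8,-0.13,0,0,5.2],[1,1.33,6.8,-0.13,0,0,5.2],[1,1.33,6.8,-0.13,0,0,5.2],[1,1.33,6.8,-0.13,0,0,5.2],[1,1.33,6.8,-0.13,0,0,5.2],[1,1.33,6.8,-0.13,0,0,5.2],[1,1.33,6.8,-0.13,0,0,5.2],[1,1.33,6.8,-0.13,0,0,5.2],[1,1.33,6.8,-0.13,0,0,5.2]]]'
python3 - <<'E'
from h import *
m=camera_model("wrist"); im=shot("wrist","w5"); P=packs("wrist",im,m,amin=1500); print(P)
for x,y,a,*_ in P: step([x,y,.010],down(float(a)))
E
```

```text
time: 9.9
tool_pos: [0.5983, -0.3002, 0.1919]
eef_rot: [-3.14, 0.003, -0.314]
force: [-0.4, -1.1, -1.1]
finger_gap: 0.0855
gripper_force: 0.0
[(0.5425, -0.0244, np.float32(6.6), 0.088, 0.071), (0.6291, -0.3033, np.float32(-18.0), 0.088, 0.052), (0.7053, -0.4407, np.float32(72.0), 0.104, 0.054), (0.7898, -0.1073, np.float32(72.0), 0.164, 0.099)]
row -3.443,-6.109,4.580,-0.020,0.027,-4.912
row 0.767,-0.144,4.561,-0.014,0.030,0.008
row 3.638,2.536,4.551,-0.035,0.013,-17.992
row 3.078,-6.044,4.562,-0.035,0.013,-17.992
```

```bash
python3 -m jog '[[[1,0.77,-0.1,1,0,0,0],[1,0.77,-0.1,2,0,0,0],[1,0.77,-0.1,3,0,0,0],[1,0.77,-0.1,4,0,0,0],[1,0.77,-0.1,4.6,0,0,0],[1,0.77,-0.1,4.6,0,0,0],[1,0.77,-0.1,4.6,0,0,0]]]'
python3 -c "
from h import *
step([.6291,-.3033,.010],down(-18))"
```

```text
time: 10.53
tool_pos: [0.6285, -0.3044, 0.0085]
eef_rot: [-3.14, 0.004, -0.313]
force: [0.3, -0.2, 0.8]
finger_gap: 0.0854
gripper_force: 0.0
row 0.005,-0.032,-0.037,-0.017,0.048,0.018
```

Close, lift, and carry to the view point before bay 2.

```bash
python3 -m jog '[[[-1,0,0,-0.04,0,0,0],[-1,0,0,-0.04,0,0,0],[-1,0,0,-0.04,0,0,0],[-1,0,0,-0.04,0,0,0],[-1,0,0,-0.04,0,0,0],[-1,0,0,-0.04,0,0,0],[-1,0,0,-0.04,0,0,0],[-1,0,0,-1,0,0,0],[-1,0,0,-2,0,0,0],[-1,0,0,-3.5,0,0,0],[-1,0,0,-4.0,0,0,0],[-1,0,0,-4.0,0,0,0]]]'
python3 -c "
from h import *
insert(2)"
```

```text
time: 11.53
tool_pos: [0.6345, -0.31, 0.1832]
eef_rot: [3.136, -0.018, -0.314]
force: [0.8, -1.0, 0.3]
finger_gap: 0.0507
gripper_force: 63.5
row -4.603,-7.995,1.629,0.789,2.762,-5.150
row -0.459,-0.000,1.712,0.000,0.000,0.000
row -0.418,-0.000,-0.112,0.000,0.000,0.000
row -0.087,0.000,0.153,0.000,-1.600,-0.000
row -0.066,-0.000,0.151,0.000,-1.400,0.000
```

```bash
python3 -m jog '[[[-1,-4.5,-8,0,0.79,2.76,-5.15],[-1,-4.5,-8,0,0.79,2.76,-5.15],[-1,-4.5,-8,0,0.79,2.76,-5.15],[-1,-4.5,-8,0,0.79,2.76,-5.15],[-1,-4.5,-8,0,0.79,2.76,-5.15],[-1,-4.5,-8,0,0.79,2.76,-5.15],[-1,-4.5,-8,0,0.79,2.76,-5.15],[-1,-4.5,-8,0,0.79,2.76,-5.15],[-1,-4.5,-8,0,0.79,2.76,-5.15],[-1,-4.5,-8,1,0.79,2.76,-5.15],[-1,-4.5,-8,1,0.79,2.76,-5.15],[-1,-4.5,-8,1,0.79,2.76,-5.15]]]'
python3 -c "
from h import *
insert(2)"
```

```text
time: 12.53
tool_pos: [0.5558, 0.0539, 0.1293]
eef_rot: [-3.127, -0.245, 0.137]
force: [-0.7, 0.9, -0.9]
finger_gap: 0.0505
gripper_force: 63.4
row -0.032,0.107,0.410,-0.156,0.193,-0.029
row -0.459,-0.000,1.712,0.000,0.000,0.000
row -0.418,-0.000,-0.112,0.000,0.000,0.000
row -0.087,0.000,0.153,0.000,-1.600,-0.000
row -0.066,-0.000,0.151,0.000,-1.400,0.000
```

```bash
python3 -m jog '[[[-1,-0.03,0.1,0.41,-0.1,0.1,0],[-1,-0.03,0.1,0.41,-0.1,0.1,0],[-1,-0.03,0.1,0.41,-0.1,0.1,0]]]'
python3 -c "
from h import *
insert(2)"
```

```text
time: 12.78
tool_pos: [0.5612, 0.0489, 0.115]
eef_rot: [-3.137, -0.257, 0.134]
force: [-0.3, -0.1, -0.6]
finger_gap: 0.0506
gripper_force: 63.4
row -0.058,-0.042,0.038,-0.039,0.054,-0.058
row -0.459,-0.000,1.712,0.000,0.000,0.000
row -0.418,-0.000,-0.112,0.000,0.000,0.000
row -0.087,0.000,0.153,0.000,-1.600,-0.000
row -0.066,-0.000,0.151,0.000,-1.400,0.000
```

```bash
python3 -m jog '[[[-1,-0.25,-0.04,0.9,-0.04,0.05,-0.06],[-1,-0.51,-0.04,1.4,-0.04,0.05,-0.06],[-1,-0.51,-0.04,1.6,-0.04,0.05,-0.06],[-1,-0.51,-0.04,1.73,-0.04,0.05,-0.06],[-1,-0.51,-0.04,1.73,-0.04,0.05,-0.06]]]'
python3 -m jog '[[[-1,-0.14,0,-0.03,0,0,0],[-1,-0.28,0,-0.07,0,0,0],[-1,-0.42,0,-0.11,0,0,0],[-1,-0.46,0,-0.12,0,0,0],[-1,-0.5,0,-0.13,0,0,0],[-1,-0.5,0,-0.13,0,0,0]]]'
python3 -c "
from h import *
step(bay(2,.0009-.001,.0175),down(YT,7))
step(bay(2,-.001-.001,.0125),down(YT,0))"
```

```text
time: 13.2
tool_pos: [0.5596, 0.051, 0.043]
eef_rot: [3.142, -0.262, 0.14]
force: [-0.1, -0.3, -0.9]
finger_gap: 0.0506
gripper_force: 64.0
time: 13.7
tool_pos: [0.5398, 0.0483, 0.0433]
eef_rot: [3.14, -0.266, 0.141]
force: [6.7, 1.1, -1.6]
finger_gap: 0.0504
gripper_force: 63.5
row -0.067,0.019,0.183,0.011,-1.649,0.013
row -0.146,0.018,0.292,0.012,-3.049,0.012
```

```bash
python3 -m jog '[[[-1,-0.02,0.02,0.08,0,-0.8,0],[-1,-0.03,0.02,0.17,0,-1.6,0],[-1,-0.03,0.02,0.17,0,-1.6,0],[-1,-0.07,0.02,0.23,0,-2.4,0],[-1,-0.11,0.02,0.29,0,-3.0,0],[-1,-0.11,0.02,0.29,0,-3.0,0],[-1,-0.11,0.02,0.29,0,-3.0,0]]]'
```

```text
time: 14.28
tool_pos: [0.5404, 0.048, 0.0327]
eef_rot: [3.141, -0.007, 0.142]
force: [-0.8, 3.0, 18.1]
finger_gap: 0.0508
gripper_force: 69.5
```

```bash
python3 -m jog '[[[0.4,0,0,0,0,0,0],[0.4,0,0,0,0,0,0],[0.4,0,0,0,0,0,0],[0.4,0,0,0,0,0,0],[0.4,0,0,-1,0,0,0],[0.4,0,0,-2,0,0,0],[0.4,-0.5,0,-3.5,0,0,0],[0.4,-1,0,-4,0,0,0],[0.4,-1,0,-4,0,0,0]]]'
python3 - <<'E'
from h import *
m=camera_model("wrist"); im=shot("wrist","w6"); print(packs("wrist",im,m,z=.054,amin=1500)); print(bay(2,0,0),bay(3,0,0))
step([.56,.37,.2],down(11))
cv2.imwrite("pics/w6c.png",cv2.resize(im[60:220,180:440],(780,480)))
E
```

```text
time: 15.03
tool_pos: [0.4981, 0.0416, 0.1953]
eef_rot: [3.139, -0.007, 0.142]
force: [1.4, 0.9, 0.1]
finger_gap: 0.0598
gripper_force: 0.0
[(0.5442, 0.006, np.float32(-81.5), 0.135, 0.082), (0.5109, 0.319, np.float32(-11.3), 0.238, 0.081)]
[0.5393061  0.04749901 0.018     ] [ 0.55071829 -0.03370297  0.018     ]
row 2.692,-7.909,-0.155,0.029,-0.070,-0.579
```

View pics/w6c.png

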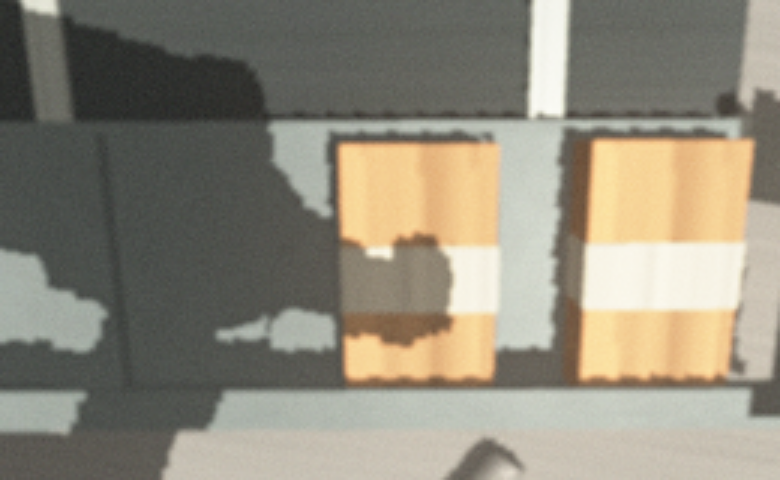

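Both packs lie flat in bays 2 and 3. Next the left packs.

```bash
sed -i 's/(45,45)/(29,29)/' h.py; python3 -m jog '[[[1,2.7,-7.9,-0.15,0,0,-0.6],[1,2.7,-7.9,-0.15,0,0,-0.6],[1,2.7,-7.9,-0.15,0,0,-0.6],[1,2.7,-7.9,-0.15,0,0,-0.6],[1,2.7,-7.9,-0.15,0,0,-0.6],[1,2.7,-7.9,-0.15,0,0,-0.6],[1,2.7,-7.9,-0.15,0,0,-0.6],[1,2.7,-7.9,-0.15,0,0,-0.6],[1,2.7,-7.9,-0.15,0,0,-0.6],[1,2.7,-7.9,-0.15,0,0,-0.6],[1,2.7,-7.9,-0.15,0,0,-0.6],[1,2.7,-7.9,-0.15,0,0,-0.6]]]'
python3 - <<'E'
from h import *
m=camera_model("wrist"); im=shot("wrist","w7"); P=packs("wrist",im,m,amin=1500); print(P)
for x,y,a,*_ in P: step([x,y,.010],down(float(a)))
E
```

```text
time: 16.08
tool_pos: [0.5593, 0.3687, 0.194]
eef_rot: [3.141, 0.003, 0.193]
force: [-0.2, 0.7, -0.3]
finger_gap: 0.0855
gripper_force: 0.0
[(0.2977, 0.6745, np.float32(-40.8), 0.358, 0.141), (0.5365, 0.0153, np.float32(-81.6), 0.134, 0.102), (0.513, 0.3799, np.float32(3.3), 0.236, 0.077)]
row -4.956,-8.762,4.617,0.017,0.017,10.362
row -2.243,8.555,4.623,0.024,0.010,18.522
row -1.079,-0.505,4.615,0.009,0.021,1.542
```

```bash
sed -i 's/def packs(cam,im,m=None,z=.036,amin=80)/def packs(cam,im,m=None,z=.036,amin=80,k0=29)/; s/(29,29)/(k0,k0)/' h.py
python3 - <<'E'
from h import *
m=camera_model("wrist"); im=cv2.imread("pics/w7.png")
for k in (15,19,23,26): print(k,packs("wrist",im,m,amin=800,k0=k))
cv2.imwrite("pics/w7c.png",im)
E
```

```text
15 [(0.3703, 0.5648, np.float32(-84.4), 0.11, 0.041), (0.2581, 0.7089, np.float32(-30.0), 0.26, 0.101), (0.4234, 0.3638, np.float32(-64.2), 0.056, 0.039), (0.4757, 0.3879, np.float32(-65.8), 0.055, 0.048), (0.5367, 0.0147, np.float32(-81.7), 0.135, 0.102), (0.5574, 0.3708, np.float32(-79.0), 0.052, 0.031), (0.612, 0.3824, np.float32(-79.0), 0.052, 0.033)]
19 [(0.3703, 0.5648, np.float32(-84.4), 0.11, 0.041), (0.2547, 0.6927, np.float32(-8.9), 0.244, 0.118), (0.4515, 0.3768, np.float32(24.7), 0.101, 0.055), (0.5367, 0.0147, np.float32(-81.7), 0.135, 0.102), (0.5574, 0.3708, np.float32(-79.0), 0.052, 0.031), (0.612, 0.3824, np.float32(-79.0), 0.052, 0.033)]
23 [(0.298, 0.6751, np.float32(-41.0), 0.358, 0.141), (0.4515, 0.3768, np.float32(24.7), 0.101, 0.055), (0.5367, 0.0147, np.float32(-81.7), 0.135, 0.102), (0.5852, 0.3767, np.float32(12.1), 0.088, 0.052)]
26 [(0.2971, 0.6741, np.float32(-41.0), 0.358, 0.142), (0.4504, 0.3753, np.float32(24.8), 0.102, 0.056), (0.5354, 0.0134, np.float32(-81.6), 0.133, 0.102), (0.5844, 0.3754, np.float32(12.1), 0.089, 0.052)]
```

View pics/w7c.png

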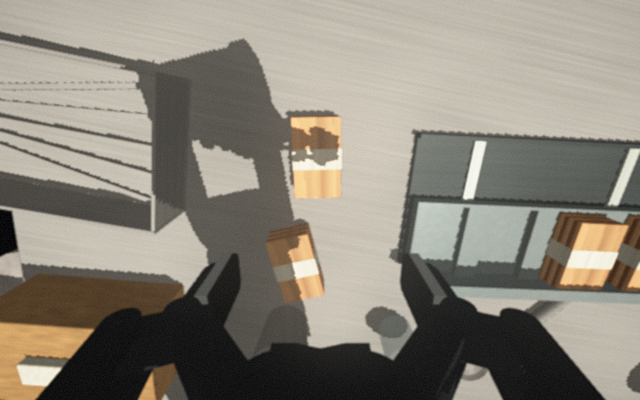

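The far pack is at (115–197, 292–341), with the near one just below it. Grasping the far pack.

```bash
sed -i 's/k0=29/k0=23/' h.py; python3 -c "
from h import *
step([.5852,.3767,.010],down(12.1))"
```

```text
row 0.678,-0.082,4.612,0.008,0.022,-0.218
```

```bash
python3 -m jog '[[[1,0.67,-0.06,1,0,0,-0.2],[1,0.67,-0.06,2,0,0,-0.2],[1,0.67,-0.06,3,0,0,-0.2],[1,0.67,-0.06,4,0,0,-0.2],[1,0.67,-0.06,4.63,0,0,-0.2],[1,0.67,-0.06,4.63,0,0,-0.2],[1,0.67,-0.06,4.63,0,0,-0.2]]]'
python3 -m jog '[[[-1,0,0,0,0,0,0],[-1,0,0,0,0,0,0],[-1,0,0,0,0,0,0],[-1,0,0,0,0,0,0],[-1,0,0,0,0,0,0],[-1,0,0,0,0,0,0],[-1,0,0,0,0,0,0],[-1,0,0,-1,0,0,0],[-1,0,0,-2,0,0,0],[-1,0,0,-3,0,0,0],[-1,0,0,-3.5,0,0,0],[-1,0,0,-3.5,0,0,0]]]'
python3 -c "
from h import *
insert(1)"
```

```text
time: 16.72
tool_pos: [0.5845, 0.3758, 0.0088]
eef_rot: [3.141, 0.004, 0.21]
force: [0.3, 0.3, 0.8]
finger_gap: 0.0853
gripper_force: 0.0
time: 17.72
tool_pos: [0.5894, 0.3795, 0.1594]
eef_rot: [-3.139, -0.013, 0.212]
force: [0.8, 0.1, -0.8]
finger_gap: 0.0508
gripper_force: 63.7
row -2.337,5.847,1.115,-0.142,2.851,0.815
row -0.459,-0.000,1.712,0.000,0.000,0.000
row -0.418,-0.000,-0.112,0.000,0.000,0.000
row -0.087,0.000,0.153,0.000,-1.600,-0.000
row -0.066,0.000,0.151,0.000,-1.400,0.000
```

```bash
python3 -m jog '[[[-1,-2.25,5.85,0.3,-0.14,2.85,0.8],[-1,-2.25,5.85,0.3,-0.14,2.85,0.8],[-1,-2.25,5.85,0.3,-0.14,2.85,0.8],[-1,-2.25,5.85,0.3,-0.14,2.85,0.8],[-1,-2.25,5.85,0.3,-0.14,2.85,0.8],[-1,-2.25,5.85,0.3,-0.14,2.85,0.8],[-1,-2.25,5.85,0.3,-0.14,2.85,0.8],[-1,-2.25,5.85,0.3,-0.14,2.85,0.8],[-1,-2.25,5.85,0.9,-0.14,2.9,0.8],[-1,-2.25,5.85,0.9,-0.14,2.9,0.8],[-1,-2.25,5.85,0.9,-0.14,2.9,0.8],[-1,-2.25,5.85,0.9,-0.14,2.9,0.8]]]'
python3 -c "
from h import *
step(bay(1,.020,.0241),down(YT,15))"
```

```text
time: 18.72
tool_pos: [0.5464, 0.1311, 0.1144]
eef_rot: [3.138, -0.252, 0.143]
force: [-0.4, 0.8, -1.0]
finger_gap: 0.0506
gripper_force: 63.6
row -0.420,-0.012,1.759,0.029,0.109,0.038
```

```bash
python3 -m jog '[[[-1,-0.25,0,0.9,0,0.1,0.04],[-1,-0.42,0,1.4,0,0.1,0.04],[-1,-0.42,0,1.6,0,0.1,0.04],[-1,-0.42,0,1.73,0,0.1,0.04],[-1,-0.42,0,1.73,0,0.1,0.04]]]'
python3 -c "
from h import *
step(bay(1,.0,.0245),down(YT,15))"
```

```text
time: 19.13
tool_pos: [0.5467, 0.1314, 0.0425]
eef_rot: [3.141, -0.258, 0.138]
force: [-1.9, 5.0, -2.7]
finger_gap: 0.0505
gripper_force: 64.0
row -0.459,0.003,-0.122,0.011,0.038,-0.016
```

```bash
python3 -m jog '[[[-1,-0.14,-0.03,-0.03,0,0,0],[-1,-0.28,-0.03,-0.07,0,0,0],[-1,-0.42,-0.03,-0.11,0,0,0],[-1,-0.46,-0.03,-0.12,0,0,0],[-1,-0.5,-0.03,-0.13,0,0,0],[-1,-0.5,-0.03,-0.13,0,0,0]]]'
python3 -c "
from h import *
step(bay(1,.0009-.001,.0175),down(YT,7))
step(bay(1,-.001-.001,.0125),down(YT,0))"
```

```text
time: 19.63
tool_pos: [0.5276, 0.1286, 0.0437]
eef_rot: [3.14, -0.264, 0.137]
force: [1.3, 5.2, -2.2]
finger_gap: 0.0504
gripper_force: 64.0
row -0.048,-0.001,0.200,0.029,-1.624,-0.027
row -0.126,-0.001,0.308,0.027,-3.024,-0.029
```

```bash
python3 -m jog '[[[-1,-0.04,-0.03,-0.01,0,0,0],[-1,-0.06,-0.03,-0.01,0,0,0],[-1,-0.06,-0.03,-0.01,0,0,0]]]'
python3 -c "
from h import *
step(bay(1,.0009-.001,.0175),down(YT,7))
step(bay(1,-.001-.001,.0125),down(YT,0))"
```

```text
time: 19.88
tool_pos: [0.526, 0.1288, 0.0438]
eef_rot: [3.138, -0.265, 0.138]
force: [5.3, 1.0, 0.8]
finger_gap: 0.0509
gripper_force: 64.2
row -0.011,0.008,0.213,0.043,-1.638,-0.021
row -0.090,0.008,0.321,0.042,-3.038,-0.024
```

Panel contact and side force relieved; lay it down and release.

```bash
python3 -m jog '[[[-1,-0.01,0,0.08,0,-0.8,0],[-1,-0.02,0,0.17,0,-1.6,0],[-1,-0.02,0,0.17,0,-1.6,0],[-1,-0.05,0,0.23,0,-2.4,0],[-1,-0.08,0,0.29,0,-3.0,0],[-1,-0.08,0,0.29,0,-3.0,0],[-1,-0.08,0,0.29,0,-3.0,0]]]'
python3 -m jog '[[[0.4,0,0,0,0,0,0],[0.4,0,0,0,0,0,0],[0.4,0,0,0,0,0,0],[0.4,0,0,0,0,0,0],[0.4,0,0,-1,0,0,0],[0.4,0,0,-2,0,0,0],[0.4,-0.5,0,-3.5,0,0,0],[0.4,-1,0,-4,0,0,0],[0.4,-1,0,-4,0,0,0]]]'
python3 - <<'E'
from h import *
m=camera_model("wrist"); im=shot("wrist","w8"); print(packs("wrist",im,m,amin=1500))
step([.42,.37,.2],down(24))
cv2.imwrite("pics/w8c.png",cv2.resize(im[60:220,180:500],(800,400)))
E
```

```text
time: 20.47
tool_pos: [0.526, 0.129, 0.0316]
eef_rot: [3.139, -0.004, 0.137]
force: [2.6, 0.2, 5.8]
finger_gap: 0.0505
gripper_force: 65.7
time: 21.22
tool_pos: [0.4855, 0.1241, 0.1965]
eef_rot: [3.138, -0.008, 0.138]
force: [1.0, 0.1, 1.0]
finger_gap: 0.0599
gripper_force: 0.0
[(0.4491, 0.3647, np.float32(24.8), 0.089, 0.076), (0.5225, 0.1275, np.float32(8.1), 0.088, 0.056), (0.5411, 0.0005, np.float32(-81.5), 0.149, 0.087)]
row -0.775,-6.315,-0.149,0.052,-0.074,-3.222
```

View pics/w8c.png

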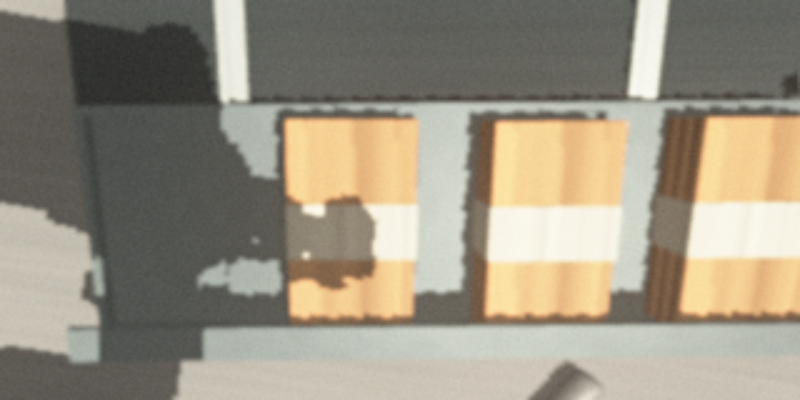

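Three seated. Now the last pack.

```bash
python3 -m jog '[[[1,-0.77,-6.3,-0.15,0,0,-3.2],[1,-0.77,-6.3,-0.15,0,0,-3.2],[1,-0.77,-6.3,-0.15,0,0,-3.2],[1,-0.77,-6.3,-0.15,0,0,-3.2],[1,-0.77,-6.3,-0.15,0,0,-3.2],[1,-0.77,-6.3,-0.15,0,0,-3.2],[1,-0.77,-6.3,-0.15,0,0,-3.2],[1,-0.77,-6.3,-0.15,0,0,-3.2],[1,-0.77,-6.3,-0.15,0,0,-3.2],[1,-0.77,-6.3,-0.15,0,0,-3.2]]]'
python3 - <<'E'
from h import *
m=camera_model("wrist"); im=shot("wrist","w9"); P=packs("wrist",im,m,amin=1500); print(P)
for x,y,a,*_ in P:
  if abs(x-.44)<.1 and abs(y-.37)<.1: step([x,y,.010],down(float(a)))
E
```

```text
time: 22.1
tool_pos: [0.4197, 0.3681, 0.1947]
eef_rot: [3.139, 0.003, 0.415]
force: [-0.2, -0.4, -0.1]
finger_gap: 0.0855
gripper_force: 0.0
[(0.5323, 0.0771, np.float32(-81.8), 0.174, 0.087), (0.2802, 0.5987, np.float32(-84.1), 0.19, 0.183), (0.4446, 0.3767, np.float32(24.6), 0.088, 0.051)]
row 0.663,0.034,4.624,0.032,0.028,-0.168
```

```bash
python3 -m jog '[[[1,0.66,0.04,1,0,0,-0.15],[1,0.66,0.04,2,0,0,-0.15],[1,0.66,0.04,3,0,0,-0.15],[1,0.66,0.04,4,0,0,-0.15],[1,0.66,0.04,4.64,0,0,-0.15],[1,0.66,0.04,4.64,0,0,-0.15],[1,0.66,0.04,4.64,0,0,-0.15]]]'
python3 -m jog '[[[-1,0,0,0,0,0,0],[-1,0,0,0,0,0,0],[-1,0,0,0,0,0,0],[-1,0,0,0,0,0,0],[-1,0,0,0,0,0,0],[-1,0,0,0,0,0,0],[-1,0,0,0,0,0,0],[-1,0,0,-1,0,0,0],[-1,0,0,-2,0,0,0],[-1,0,0,-3,0,0,0],[-1,0,0,-3.5,0,0,0],[-1,0,0,-3.5,0,0,0]]]'
python3 -c "
from h import *
insert(0)"
```

```text
time: 22.73
tool_pos: [0.4439, 0.3763, 0.0091]
eef_rot: [3.139, 0.005, 0.427]
force: [-0.1, 0.3, 0.5]
finger_gap: 0.0851
gripper_force: 0.0
time: 23.73
tool_pos: [0.4481, 0.3808, 0.1582]
eef_rot: [3.14, -0.012, 0.43]
force: [0.4, 0.9, -0.4]
finger_gap: 0.0512
gripper_force: 63.4
row 0.239,4.738,1.139,-0.440,2.841,3.307
row -0.459,-0.000,1.712,0.000,0.000,0.000
row -0.418,0.000,-0.112,0.000,0.000,0.000
row -0.087,0.000,0.153,0.000,-1.600,-0.000
row -0.066,-0.000,0.151,0.000,-1.400,0.000
```

```bash
python3 -m jog '[[[-1,0.36,4.72,0.2,-0.44,2.86,3.3],[-1,0.36,4.72,0.2,-0.44,2.86,3.3],[-1,0.36,4.72,0.2,-0.44,2.86,3.3],[-1,0.36,4.72,0.2,-0.44,2.86,3.3],[-1,0.36,4.72,0.2,-0.44,2.86,3.3],[-1,0.36,4.72,0.2,-0.44,2.86,3.3],[-1,0.36,4.72,0.2,-0.44,2.86,3.3],[-1,0.36,4.72,0.9,-0.44,2.86,3.3],[-1,0.36,4.72,0.9,-0.44,2.86,3.3],[-1,0.36,4.72,0.9,-0.44,2.86,3.3],[-1,0.36,4.72,0.9,-0.44,2.86,3.3]]]'
python3 -c "
from h import *
step(bay(0,.020,.0241),down(YT,15))"
```

```text
time: 24.65
tool_pos: [0.5356, 0.2137, 0.1149]
eef_rot: [3.137, -0.251, 0.142]
force: [0.4, 0.0, -1.1]
finger_gap: 0.0508
gripper_force: 63.4
row -0.438,0.020,1.767,0.044,0.129,0.032
```

```bash
python3 -m jog '[[[-1,-0.25,0,0.9,0.04,0.12,0.03],[-1,-0.44,0,1.4,0.04,0.12,0.03],[-1,-0.44,0,1.6,0.04,0.12,0.03],[-1,-0.44,0,1.74,0.04,0.12,0.03],[-1,-0.44,0,1.74,0.04,0.12,0.03]]]'
python3 -m jog '[[[-1,-0.14,0,-0.03,0,0,0],[-1,-0.28,0,-0.07,0,0,0],[-1,-0.42,0,-0.11,0,0,0],[-1,-0.46,0,-0.12,0,0,0],[-1,-0.5,0,-0.13,0,0,0],[-1,-0.5,0,-0.13,0,0,0]]]'
python3 -c "
from h import *
step(bay(0,.0009-.001,.0175),down(YT,7))
step(bay(0,-.001-.001,.0125),down(YT,0))"
```

```text
time: 25.07
tool_pos: [0.537, 0.213, 0.0433]
eef_rot: [3.141, -0.262, 0.139]
force: [0.5, 0.2, -2.5]
finger_gap: 0.0508
gripper_force: 63.6
time: 25.57
tool_pos: [0.5159, 0.2098, 0.0434]
eef_rot: [3.141, -0.263, 0.138]
force: [0.3, 3.1, 0.2]
finger_gap: 0.0507
gripper_force: 63.6
row -0.040,-0.000,0.193,0.005,-1.610,-0.016
row -0.118,-0.000,0.301,0.004,-3.010,-0.016
```

```bash
python3 -m jog '[[[-1,-0.03,-0.02,-0.01,0,0,0],[-1,-0.06,-0.02,-0.01,0,0,0],[-1,-0.06,-0.02,-0.01,0,0,0]]]'
python3 -c "
from h import *
step(bay(0,.0009-.001,.0175),down(YT,7))
step(bay(0,-.001-.001,.0125),down(YT,0))"
```

```text
time: 25.82
tool_pos: [0.5147, 0.21, 0.0432]
eef_rot: [3.141, -0.264, 0.138]
force: [2.9, 0.6, 0.2]
finger_gap: 0.0508
gripper_force: 63.4
row -0.009,0.008,0.197,0.012,-1.628,-0.015
row -0.088,0.008,0.305,0.011,-3.028,-0.016
```

```bash
python3 -m jog '[[[-1,-0.01,0,0.08,0,-0.8,0],[-1,-0.02,0,0.17,0,-1.6,0],[-1,-0.02,0,0.17,0,-1.6,0],[-1,-0.05,0,0.23,0,-2.4,0],[-1,-0.09,0,0.29,0,-3.0,0],[-1,-0.09,0,0.29,0,-3.0,0],[-1,-0.09,0,0.29,0,-3.0,0]]]'
python3 -m jog '[[[0.4,0,0,0,0,0,0],[0.4,0,0,0,0,0,0],[0.4,0,0,0,0,0,0],[0.4,0,0,0,0,0,0],[0.4,0,0,-1,0,0,0],[0.4,0,0,-2,0,0,0],[0.4,-0.5,0,-3.5,0,0,0],[0.4,-2,1,-4.5,0,0,0],[0.4,-2,1.5,-5,0,0,0],[0.4,-2,1.5,-5,0,0,0]]]'
python3 - <<'E'
from h import *
m=camera_model("wrist"); im=shot("wrist","w10"); print(packs("wrist",im,m,amin=1500))
cv2.imwrite("pics/w10c.png",cv2.resize(im[0:240],(800,300)))
print(np.round(proj("wrist",bay(1.5,0,0),m)))
E
```

```text
time: 26.4
tool_pos: [0.5183, 0.2106, 0.0349]
eef_rot: [3.141, -0.011, 0.138]
force: [0.1, -0.3, 24.8]
finger_gap: 0.0506
gripper_force: 69.5
time: 27.23
tool_pos: [0.4401, 0.1391, 0.231]
eef_rot: [3.141, 0.001, 0.14]
force: [1.3, 0.3, -0.4]
finger_gap: 0.0595
gripper_force: 0.0
[(0.2948, 0.5123, np.float32(-11.8), 0.178, 0.068), (0.5184, 0.2129, np.float32(8.2), 0.086, 0.059), (0.5435, 0.0415, np.float32(-81.7), 0.229, 0.085)]
[102. 372.]
```

View pics/w10c.png

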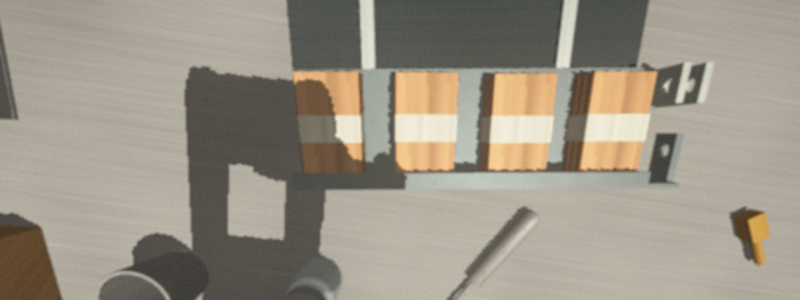

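Run:
```python
from h import *
im=cv2.imread("pics/w10.png")
cv2.imwrite("pics/w10d.png",cv2.resize(im[45:160,225:425],(800,460),interpolation=cv2.INTER_CUBIC))
```

```text
(no output)
```

View pics/w10d.png

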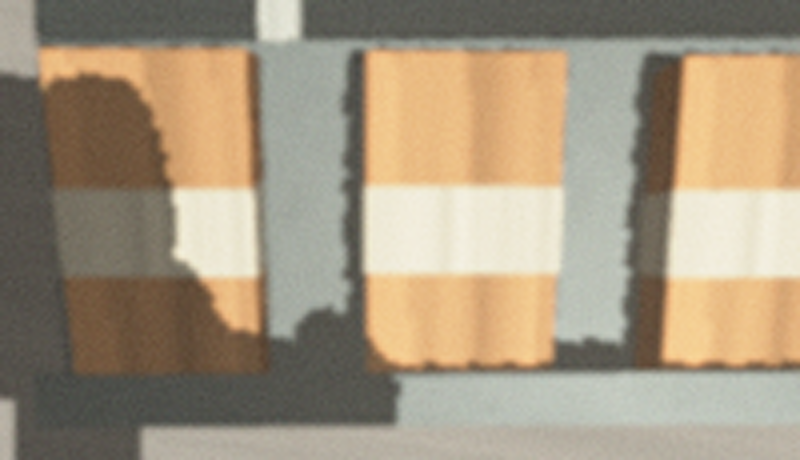

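The bay‑0 pack's back edge appears wider (columns 40–255 against 73–265 at the front), so its back end is still up on the back wall. I'll nudge it forward with closed fingers from behind.

Run:
```python
from h import *
a=(bay(0,.074,.09),down(YT)); step(*a); b=(bay(0,.074,.024),down(YT)); step(*b,*a); step(bay(0,.056,.024),down(YT),*b)
```

```text
row 3.960,-1.566,3.220,0.040,-0.054,-0.006
row 0.000,-0.000,1.650,0.000,0.000,0.000
row -0.450,0.000,0.000,0.000,0.000,0.000
```

```bash
python3 -m jog '[[[-1,3.96,-1.56,1,0,0,0],[-1,3.96,-1.56,1,0,0,0],[-1,3.96,-1.56,1,0,0,0],[-1,3.96,-1.56,2,0,0,0],[-1,3.96,-1.56,3.2,0,0,0],[-1,3.96,-1.56,4,0,0,0],[-1,3.96,-1.56,4.6,0,0,0],[-1,3.96,-1.56,4.85,0,0,0],[-1,3.96,-1.56,4.85,0,0,0],[-1,3.96,-1.56,4.85,0,0,0]]]'
python3 -m jog '[[[-1,-0.12,0,0,0,0,0],[-1,-0.24,0,0,0,0,0],[-1,-0.34,0,0,0,0,0],[-1,-0.4,0,0,0,0,0],[-1,-0.45,0,0,0,0,0],[-1,-0.45,0,0,0,0,0]]]'
python3 -c "
from h import *
step(bay(0,.056,.024),down(YT))"
```

```text
time: 28.12
tool_pos: [0.59, 0.223, 0.0366]
eef_rot: [3.141, 0.001, 0.138]
force: [0.3, -1.1, -0.4]
finger_gap: -0.0
gripper_force: 0.0
time: 28.62
tool_pos: [0.5723, 0.2207, 0.0371]
eef_rot: [3.141, -0.001, 0.138]
force: [0.0, 0.1, 0.4]
finger_gap: -0.0001
gripper_force: 0.0
row -0.018,0.074,-0.123,0.005,-0.008,-0.015
```

```bash
python3 -m jog '[[[-1,-0.05,0,-0.05,0,0,0],[-1,-0.1,0,-0.05,0,0,0],[-1,-0.15,0,-0.05,0,0,0],[-1,-0.15,0,-0.05,0,0,0]]]'
python3 -m jog '[[[-1,-0.04,0,0,0,0,0],[-1,-0.08,0,0,0,0,0],[-1,-0.08,0,0,0,0,0]]]'
python3 - <<'E'
from h import *
m=camera_model("wrist"); im=shot("wrist","w11")
step(bay(0,.03,.024),down(YT))
t=shot("top","t11"); cv2.imwrite("pics/w11c.png",np.vstack([cv2.resize(im[150:400,120:520],(640,400))]))
E
```

```text
time: 28.95
tool_pos: [0.567, 0.22, 0.0388]
eef_rot: [3.141, -0.001, 0.138]
force: [1.3, 0.5, 0.8]
finger_gap: -0.0
gripper_force: 0.9
time: 29.2
tool_pos: [0.5644, 0.2197, 0.0388]
eef_rot: [3.141, -0.002, 0.138]
force: [3.9, 2.7, -0.4]
finger_gap: 0.0
gripper_force: 2.3
row -0.469,0.077,-0.081,0.002,-0.025,-0.018
```

View pics/w11c.png

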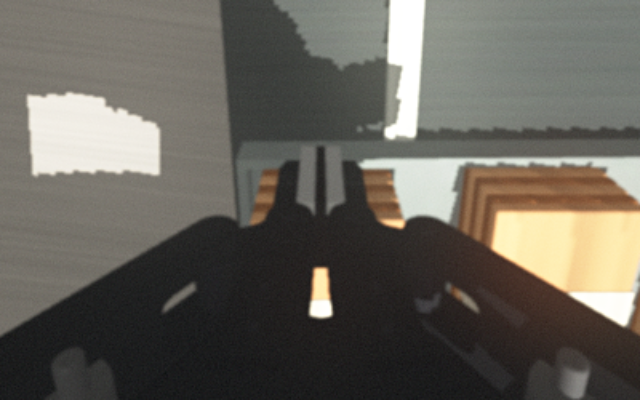

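```bash
python3 -m jog '[[[-1,0.1,0,0,0,0,0],[-1,0.1,0.08,-0.8,0,0,0],[-1,0.1,0.08,-1.2,0,0,0],[-1,-0.5,0.08,-1.2,0,0,0],[-1,-0.5,0.08,-1.2,0,0,0],[-1,-0.5,0.08,-0.9,0,0,0],[-1,-0.5,0.08,-0.7,0,0,0],[-1,-0.5,0.08,-0.6,0,0,0],[-1,-0.5,0.08,-0.5,0,0,0],[-1,-0.5,0.08,-0.5,0,0,0]]]'
```

```text
time: 30.13
tool_pos: [0.549, 0.2139, 0.0624]
eef_rot: [3.141, -0.009, 0.138]
force: [-2.5, -1.5, 28.9]
finger_gap: 0.0004
gripper_force: 14.2
```

Pressing met resistance at 62 mm height, so it isn't just the back wall; the pack may be riding on a side ridge. I'll regrip it, re-tilt it, and feel for the side walls before lowering.

```bash
python3 -m jog '[[[-1,0,0,-0.5,0,0,0],[0.55,0,0,-1,0,0,0],[0.55,0,0,-1,0,0,0],[0.55,0,0,-1,0,0,0],[0.55,0,0,-1,0,0,0]]]'
python3 - <<'E'
from h import *
s=get_state(); m=camera_model("wrist"); im=shot("wrist","w12")
a=(bay(0,.0,.05),down(YT,5)); step(*a); b=(bay(0,.0,.015),down(YT,5)); step(*b,*a)
E
```

```text
time: 30.55
tool_pos: [0.5433, 0.2133, 0.0965]
eef_rot: [3.141, 0.003, 0.138]
force: [-0.4, 0.1, -0.3]
finger_gap: 0.0482
gripper_force: 0.0
row -0.664,-0.009,0.708,0.008,1.040,-0.018
row -0.076,-0.000,0.872,0.000,0.000,0.000
```

```bash
python3 -m jog '[[[0.6,-0.66,0,0,0,1.04,0],[0.6,-0.66,0,0,0,1.04,0],[0.6,-0.66,0,0.4,0,1.04,0],[0.6,-0.66,0,0.4,0,1.04,0]]]'
python3 -m jog '[[[0.6,-0.05,0,0.4,0,0,0],[0.6,-0.1,0,0.8,0,0,0],[0.6,-0.1,0,1.1,0,0,0],[0.6,-0.1,0,1.15,0,0,0],[0.6,-0.1,0,1.15,0,0,0]]]'
python3 -m jog '[[[-1,0,0,0,0,0,0],[-1,0,0,0,0,0,0],[-1,0,0,0,0,0,0],[-1,0,0,0,0,0,0],[-1,0,0,0,0,0,0]]]'
python3 -c "
from h import *
step(bay(0,.003,.03),down(YT,15))"
```

```text
time: 30.93
tool_pos: [0.5138, 0.2092, 0.0783]
eef_rot: [3.141, -0.083, 0.138]
force: [-0.6, -0.5, -0.8]
finger_gap: 0.0684
gripper_force: 0.0
time: 31.35
tool_pos: [0.5174, 0.2097, 0.0351]
eef_rot: [3.141, -0.088, 0.138]
force: [-0.7, 0.0, -0.0]
finger_gap: 0.068
gripper_force: 0.0
time: 31.77
tool_pos: [0.5191, 0.2105, 0.0373]
eef_rot: [-3.141, -0.093, 0.138]
force: [0.3, 3.4, 3.8]
finger_gap: 0.0503
gripper_force: 63.6
row 0.033,0.006,-0.265,0.001,1.931,-0.015
```

```bash
python3 -m jog '[[[-1,0.01,0,-0.13,0,0.9,0],[-1,0.03,-0.03,-0.27,0,1.93,0],[-1,0.03,-0.03,-0.27,0,1.93,0],[-1,0.03,-0.03,-0.27,0,1.93,0],[-1,0.03,-0.03,-0.27,0,1.93,0]]]'
python3 -m jog '[[[-1,0,-0.05,0,0,0,0],[-1,0,-0.05,0,0,0,0],[-1,0,-0.05,0,0,0,0]]]'
python3 -m jog '[[[-1,0,-0.05,0,0,0,0],[-1,0,-0.05,0,0,0,0],[-1,0,-0.05,0,0,0,0]]]'
python3 -m jog '[[[-1,0,-0.05,0,0,0,0],[-1,0,-0.05,0,0,0,0],[-1,0,-0.05,0,0,0,0]]]'
python3 -c "
from h import *
step(bay(0,.003,.025),down(YT,15))"
```

```text
time: 32.18
tool_pos: [0.5185, 0.2109, 0.0474]
eef_rot: [3.141, -0.258, 0.138]
force: [0.7, 0.1, -2.2]
finger_gap: 0.0506
gripper_force: 66.8
time: 32.43
tool_pos: [0.5183, 0.213, 0.047]
eef_rot: [3.141, -0.258, 0.138]
force: [0.3, -0.5, -2.1]
finger_gap: 0.0502
gripper_force: 66.8
time: 32.68
tool_pos: [0.5175, 0.2151, 0.0469]
eef_rot: [3.141, -0.259, 0.138]
force: [0.1, -0.4, -1.8]
finger_gap: 0.0499
gripper_force: 66.8
time: 32.93
tool_pos: [0.5175, 0.2156, 0.047]
eef_rot: [3.138, -0.259, 0.14]
force: [0.9, -9.2, -0.5]
finger_gap: 0.0506
gripper_force: 67.2
row 0.003,0.137,0.105,0.038,0.036,0.001
```

```bash
python3 -m jog '[[[-1,0,0.09,0,0,0,0],[-1,0,0.09,0.05,0,0,0],[-1,0,0.09,0.1,0,0,0],[-1,0,0.09,0.1,0,0,0]]]'
python3 -m jog '[[[-1,-0.03,0,0,0,0,0],[-1,-0.06,0,-0.01,0,0,0],[-1,-0.09,0,-0.02,0,0,0],[-1,-0.09,0,-0.02,0,0,0]]]'
python3 -c "
from h import *
step(bay(0,.0009-.001,.0175,.0025),down(YT,7))
step(bay(0,-.001-.001,.0125,.0025),down(YT,0))"
```

```text
time: 33.27
tool_pos: [0.5194, 0.2136, 0.0437]
eef_rot: [3.141, -0.26, 0.138]
force: [-2.6, -3.0, 7.6]
finger_gap: 0.05
gripper_force: 68.2
time: 33.6
tool_pos: [0.5169, 0.2136, 0.0444]
eef_rot: [3.141, -0.263, 0.138]
force: [2.9, 0.3, 4.9]
finger_gap: 0.0503
gripper_force: 67.6
row -0.082,0.028,0.208,0.004,-1.615,-0.016
row -0.160,0.028,0.316,0.003,-3.015,-0.016
```

```bash
python3 -m jog '[[[-1,-0.02,0.03,0.08,0,-0.8,0],[-1,-0.04,0.03,0.15,0,-1.6,0],[-1,-0.04,0.03,0.15,0,-1.6,0]]]'
python3 -m jog '[[[-1,-0.03,0,0.05,0,-0.5,0],[-1,-0.06,0,0.08,0,-1,0],[-1,-0.06,0,0.08,0,-1,0]]]'
python3 -c "
from h import *
step(bay(0,-.001,.0135,.0025),down(YT,0))"
```

```text
time: 33.85
tool_pos: [0.5195, 0.213, 0.04]
eef_rot: [-3.141, -0.124, 0.138]
force: [3.6, 1.1, 10.2]
finger_gap: 0.0506
gripper_force: 70.1
time: 34.1
tool_pos: [0.5174, 0.2127, 0.0366]
eef_rot: [-3.141, -0.037, 0.138]
force: [-0.9, 1.0, 20.8]
finger_gap: 0.0501
gripper_force: 71.3
row -0.062,0.004,0.125,-0.003,-0.429,-0.018
```

```bash
python3 -m jog '[[[-1,-0.04,0,-0.05,0,0,0],[-1,-0.08,0,-0.05,0,0,0],[-1,-0.08,0,-0.05,0,0,0]]]'
python3 -m jog '[[[-1,0,0,0.06,0,-0.2,0],[-1,0,0,0.12,0,-0.4,0],[-1,0,0,0.12,0,-0.4,0]]]'
python3 -c "
from h import *
step(bay(0,-.001,.0135,.0025),down(YT,0))"
```

```text
time: 34.35
tool_pos: [0.512, 0.2118, 0.0366]
eef_rot: [3.141, -0.037, 0.138]
force: [3.5, 1.5, 7.8]
finger_gap: 0.0506
gripper_force: 69.6
time: 34.6
tool_pos: [0.5159, 0.2124, 0.0362]
eef_rot: [3.141, -0.008, 0.139]
force: [-3.4, -0.8, 35.5]
finger_gap: 0.0504
gripper_force: 73.7
row -0.020,0.002,0.116,0.003,-0.091,-0.007
```

```bash
python3 -m jog '[[[0.4,0,0,-0.05,0,0,0],[0.4,0,0,-0.05,0,0,0],[0.4,0,0,-0.05,0,0,0],[0.4,0,0,-1,0,0,0],[0.4,0,0,-2,0,0,0],[0.4,-1,1,-3,0,0,0],[0.4,-3,2.5,-4,0,0,0],[0.4,-3,2.5,-4.5,0,0,0],[0.4,-3,2.5,-4.5,0,0,0],[0.4,-3,2.5,-4.5,0,0,0],[0.4,-3,2.5,-4.5,0,0,0]]]'
python3 - <<'E'
from h import *
import pickle
m=camera_model("wrist"); im=shot("wrist","w13"); pickle.dump(m,open("w13.pkl","wb"))
hsv=cv2.cvtColor(im,cv2.COLOR_BGR2HSV); g=cv2.cvtColor(im,cv2.COLOR_BGR2GRAY)
print([np.round(proj("wrist",bay(i,x,.036),m)).tolist() for i in range(4) for x in (-.03,.04)])
k=cv2.inRange(hsv,(5,90,60),(22,255,255))
for r in range(50,140,8):
    xs=np.where(np.diff(k[r].astype(int))!=0)[0]; print(r,[int(v) for v in xs])
E
```

```text
time: 35.52
tool_pos: [0.4045, 0.0943, 0.2123]
eef_rot: [3.14, 0.001, 0.136]
force: [0.7, 0.2, 0.2]
finger_gap: 0.0596
gripper_force: 0.0
[[89.0, 219.0], [7.0, 210.0], [89.0, 301.0], [7.0, 299.0], [88.0, 383.0], [7.0, 389.0], [88.0, 465.0], [6.0, 478.0]]
50 []
58 []
66 [274, 327, 406, 410, 438, 495]
74 [190, 250, 274, 327, 355, 410, 430, 494]
82 [191, 250, 275, 327, 355, 410, 429, 492]
90 [192, 251, 275, 328, 355, 410, 429, 432, 433, 490]
98 []
106 []
114 []
122 []
130 []
138 [587, 605]
```

```bash
python3 -m jog '[[[0.4,0.6,0,-2.5,0,0,0],[0.4,0.6,0,-2.5,0,0,0],[0.4,0.6,0,-2.5,0,0,0],[0.4,0.6,0,-2.5,0,0,0],[0.4,0.6,0,-2.5,0,0,0]]]'
cat > w.py <<'E'
from h import *
import pickle,sys
m=camera_model("wrist"); im=shot("wrist",sys.argv[1])
hsv=cv2.cvtColor(im,cv2.COLOR_BGR2HSV)
k=cv2.inRange(hsv,(5,90,50),(22,255,255))
T=np.array(m["T"])
for i in range(4):
    # rectify the bay's top plane (z=.054): 0.5 mm/px, u = y right (-y), v = -x down
    src=np.array([proj("wrist",bay(i,x,.036,y),m)[::-1] for x,y in ((.06,.045),(.06,-.045),(-.06,-.045),(-.06,.045))],np.float32)
    H=cv2.getPerspectiveTransform(src,np.array([[0,0],[180,0],[180,240],[0,240]],np.float32))
    w=cv2.warpPerspective(k,H,(180,240),flags=cv2.INTER_NEAREST)
    rows=[r for r in range(240) if (w[r]>0).sum()>60]
    def e(a,b):
        L=[np.where(w[r]>0)[0] for r in rows if a<=r<b]
        return [round(45-np.median([l[0] for l in L])/2,1),round(45-np.median([l[-1] for l in L])/2,1)] if L else None
    print(i,"x top..bottom",60-rows[0]/2,60-rows[-1]/2,"back L,R",e(rows[0]+4,rows[0]+30),"front L,R",e(rows[-1]-30,rows[-1]-4))
E
python3 w.py w14
```

```text
time: 35.98
tool_pos: [0.4302, 0.0998, 0.3099]
eef_rot: [-3.142, 0.004, 0.139]
force: [-0.2, -0.1, -0.3]
finger_gap: 0.0598
gripper_force: 0.0
0 x top..bottom 42.5 -34.0 back L,R [np.float64(26.5), np.float64(-29.5)] front L,R [np.float64(26.0), np.float64(-29.5)]
1 x top..bottom 46.0 -33.0 back L,R [np.float64(26.0), np.float64(-26.0)] front L,R [np.float64(26.0), np.float64(-26.5)]
2 x top..bottom 44.5 -33.0 back L,R [np.float64(27.5), np.float64(-26.0)] front L,R [np.float64(27.0), np.float64(-25.5)]
3 x top..bottom 46.0 -33.0 back L,R [np.float64(34.0), np.float64(-26.5)] front L,R [np.float64(33.2), np.float64(-26.2)]
```

Run:
```python
from h import *
a=(bay(1,.03,.06),down(YT)); step(*a)
for i,x in ((1,-.015),(0,-.015),(0,.03)):
    b=(bay(i,x,.06),down(YT)); step(*b,*a); a=b
```

```text
row 3.328,-0.373,5.746,-0.005,0.069,-0.009
row -1.125,0.000,0.000,0.000,0.000,0.000
row -0.000,-2.050,-0.000,0.000,0.000,0.000
row 1.125,0.000,0.000,0.000,0.000,0.000
```

```bash
python3 -m jog '[[[-1,3.33,-0.37,2,0,0.07,0],[-1,3.33,-0.37,4,0,0.07,0],[-1,3.33,-0.37,5,0,0.07,0],[-1,3.33,-0.37,5.75,0,0.07,0],[-1,3.33,-0.37,5.75,0,0.07,0],[-1,3.33,-0.37,5.75,0,0.07,0],[-1,3.33,-0.37,5.75,0,0.07,0],[-1,3.33,-0.37,5.75,0,0.07,0]]]'
for i in 1; do python3 -m jog '[[[-1,0,0,0.3,0,0,0],[-1,0,0,0.45,0,0,0],[-1,0,0,0.5,0,0,0],[-1,0,0,0.5,0,0,0]]]'; python3 -m jog '[[[-1,0,0,0.05,0,0,0],[-1,0,0,0.1,0,0,0],[-1,0,0,0.1,0,0,0]]]';  done
```

```text
time: 36.7
tool_pos: [0.5533, 0.1323, 0.0714]
eef_rot: [-3.14, 0.011, 0.138]
force: [-1.7, -0.6, -0.2]
finger_gap: 0.0001
gripper_force: 0.0
time: 37.03
tool_pos: [0.5588, 0.132, 0.0609]
eef_rot: [3.141, -0.004, 0.138]
force: [-0.4, 0.1, 0.5]
finger_gap: 0.0002
gripper_force: 0.0
time: 37.28
tool_pos: [0.5593, 0.1319, 0.057]
eef_rot: [3.141, -0.005, 0.138]
force: [-0.9, 0.0, -0.1]
finger_gap: -0.0002
gripper_force: 0.0
```

```bash
python3 -m jog '[[[-1,0,0,0.05,0,0,0],[-1,0,0,0.1,0,0,0],[-1,0,0,0.1,0,0,0]]]'
python3 -m jog '[[[-1,0,0,-0.3,0,0,0],[-1,-0.5,0,-0.5,0,0,0],[-1,-1.12,0,-0.5,0,0,0],[-1,-1.12,0,-0.3,0,0,0],[-1,-1.12,0,-0.1,0,0,0],[-1,-1.12,0,0,0,0,0],[-1,-1.12,0,0,0,0,0],[-1,-1.12,0,0,0,0,0]]]'
python3 -m jog '[[[-1,0,0,-0.5,0,0,0],[-1,0,-1,-0.5,0,0,0],[-1,0,-2.05,-0.5,0,0,0],[-1,0,-2.05,-0.4,0,0,0],[-1,0,-2.05,-0.2,0,0,0],[-1,0,-2.05,-0.2,0,0,0],[-1,0,-2.05,-0.2,0,0,0]]]'
```

```text
time: 37.53
tool_pos: [0.5602, 0.1321, 0.054]
eef_rot: [3.141, -0.006, 0.138]
force: [-3.2, -0.8, 8.8]
finger_gap: 0.0004
gripper_force: 4.8
time: 38.2
tool_pos: [0.5174, 0.1261, 0.054]
eef_rot: [3.141, -0.007, 0.138]
force: [-2.6, 1.0, 12.6]
finger_gap: 0.0001
gripper_force: 6.5
time: 38.78
tool_pos: [0.503, 0.2061, 0.0589]
eef_rot: [3.141, -0.001, 0.137]
force: [0.4, -0.7, -0.6]
finger_gap: 0.0001
gripper_force: 0.0
```

```bash
python3 -m jog '[[[-1,0,0,0.05,0,0,0],[-1,0,0,0.1,0,0,0],[-1,0,0,0.1,0,0,0]]]'
python3 -m jog '[[[-1,0,0,0.04,0,0,0],[-1,0,0,0.07,0,0,0],[-1,0,0,0.07,0,0,0]]]'
python3 -m jog '[[[-1,0,0,-0.5,0,0,0],[-1,1.12,0,-0.5,0,0,0],[-1,1.12,0,-0.2,0,0,0],[-1,1.12,0,-0.1,0,0,0],[-1,1.12,0,-0.05,0,0,0],[-1,1.12,0,-0.05,0,0,0],[-1,1.12,0,-0.05,0,0,0]]]'
python3 -m jog '[[[-1,0,0,0.04,0,0,0],[-1,0,0,0.07,0,0,0],[-1,0,0,0.07,0,0,0]]]'
```

```text
time: 39.03
tool_pos: [0.5035, 0.2062, 0.0558]
eef_rot: [3.141, -0.003, 0.137]
force: [-1.4, -1.1, 0.8]
finger_gap: 0.0001
gripper_force: 0.0
time: 39.28
tool_pos: [0.5038, 0.2067, 0.0541]
eef_rot: [3.141, -0.004, 0.138]
force: [-1.7, -1.9, 4.5]
finger_gap: -0.0
gripper_force: 2.4
time: 39.87
tool_pos: [0.5469, 0.2131, 0.0552]
eef_rot: [3.141, -0.002, 0.138]
force: [-0.2, -1.0, 0.3]
finger_gap: -0.0002
gripper_force: 0.0
time: 40.12
tool_pos: [0.5479, 0.2133, 0.0541]
eef_rot: [3.141, -0.004, 0.138]
force: [-3.4, -1.0, 7.3]
finger_gap: -0.0001
gripper_force: 3.7
```

Bay 0 now is flat: the top reads 54 mm at both ends, and so does bay 1. Probing bays 2 and 3 the same way.

```bash
python3 -m jog '[[[-1,0,0,-0.5,0,0,0],[-1,0,1,-0.5,0,0,0],[-1,0,2,-0.5,0,0,0],[-1,0,3,-0.5,0,0,0],[-1,0,4.1,-0.5,0,0,0],[-1,0,4.1,-0.3,0,0,0],[-1,0,4.1,-0.1,0,0,0],[-1,0,4.1,0,0,0,0],[-1,0,4.1,0,0,0,0],[-1,0,4.1,0,0,0,0]]]'
python3 -m jog '[[[-1,0,0,-0.5,0,0,0],[-1,0,1,-0.5,0,0,0],[-1,0,2.05,-0.5,0,0,0],[-1,0,2.05,-0.3,0,0,0],[-1,0,2.05,-0.1,0,0,0],[-1,0,2.05,0,0,0,0],[-1,0,2.05,0,0,0,0],[-1,0,2.05,0,0,0,0]]]'
python3 -c "
from h import *
a=(bay(1.5,-.09,.08),down(YT)); step(*a)
b=(bay(1.5,-.09,.022),down(YT)); step(*b,*a)"
```

```text
time: 40.95
tool_pos: [0.5717, 0.0513, 0.0541]
eef_rot: [3.139, -0.006, 0.14]
force: [0.5, -4.3, 7.3]
finger_gap: 0.0004
gripper_force: 3.5
time: 41.62
tool_pos: [0.5829, -0.0294, 0.054]
eef_rot: [3.139, -0.006, 0.141]
force: [0.6, -5.0, 8.6]
finger_gap: -0.0002
gripper_force: 4.6
row -3.053,-3.080,-1.127,0.030,-0.068,0.011
row 0.000,-0.000,1.450,0.000,0.000,0.000
```

Run:
```python
from h import *
import pickle
m=pickle.load(open("w2.pkl","rb")); print(onz("wrist",(137,402),.01,m),onz("wrist",(185,365),.01,m),onz("wrist",(180,260),.06,m))
a=(bay(1.2,-.085,.085),down(YT)); print(a[0]); step(*a)
b=(bay(1.2,-.085,.022),down(YT)); step(*b,*a)
```

```text
[0.46167274 0.00050506 0.01      ] [0.38352273 0.03989443 0.01      ] [0.38328133 0.19016551 0.06      ]
[0.44600356 0.10063088 0.103     ]
row -2.927,-3.695,-1.252,0.030,-0.068,0.011
row 0.000,-0.000,1.575,0.000,0.000,0.000
```

```bash
python3 -m jog '[[[-1,0,0,-1.25,0,0,0],[-1,-1.5,-1.8,-1.25,0,0,0],[-1,-2.93,-3.7,-1.25,0,0,0],[-1,-2.93,-3.7,-1.25,0,0,0],[-1,-2.93,-3.7,-1.25,0,0,0],[-1,-2.93,-3.7,-1.25,0,0,0],[-1,-2.93,-3.7,-1.25,0,0,0],[-1,-2.93,-3.7,-0.5,0,0,0],[-1,-2.93,-3.7,0.3,0,0,0],[-1,-2.93,-3.7,0.3,0,0,0],[-1,-2.93,-3.7,0.3,0,0,0]]]'
python3 -m jog '[[[-1,0.2,0,0,0,0,0],[-1,0.4,0,0,0,0,0],[-1,0.6,0,0,0,0,0],[-1,0.75,0,0,0,0,0],[-1,0.9,0,0,0,0,0],[-1,1.05,0,0,0,0,0],[-1,1.2,0,0,0,0,0],[-1,1.35,0,0,0,0,0],[-1,1.5,0,0,0,0,0],[-1,1.65,0,0,0,0,0],[-1,1.8,0,0,0,0,0],[-1,1.8,0,0,0,0,0]]]'
```

```text
time: 42.53
tool_pos: [0.4428, 0.101, 0.0387]
eef_rot: [-3.141, 0.003, 0.14]
force: [0.6, 0.4, 0.6]
finger_gap: -0.0
gripper_force: 0.0
time: 43.53
tool_pos: [0.5171, 0.11, 0.0407]
eef_rot: [3.141, -0.003, 0.138]
force: [-0.7, 0.6, -0.5]
finger_gap: 0.0001
gripper_force: 0.1
```

```bash
python3 -m jog '[[[-1,0.08,0,0,0,0,0],[-1,0.15,0,0,0,0,0],[-1,0.22,0,0,0,0,0],[-1,0.28,0,0,0,0,0],[-1,0.32,0,0,0,0,0],[-1,0.35,0,0,0,0,0],[-1,0.35,0,0,0,0,0]]]'
python3 -m jog '[[[-1,0.05,0,0,0,0,0],[-1,0.08,0,0,0,0,0],[-1,0.08,0,0,0,0,0]]]'
```

```text
time: 44.12
tool_pos: [0.5223, 0.1112, 0.039]
eef_rot: [-3.141, 0.015, 0.139]
force: [-28.0, -6.4, 19.6]
finger_gap: 0.0003
gripper_force: 14.3
time: 44.37
tool_pos: [0.5222, 0.1114, 0.0385]
eef_rot: [-3.141, 0.022, 0.14]
force: [-37.8, -7.8, 29.0]
finger_gap: -0.0002
gripper_force: 19.9
```

```bash
python3 -m jog '[[[-1,-0.3,0,0,0,0,0],[-1,-0.8,0,0,0,0,0],[-1,-1.5,0,-1,0,0,0],[-1,-2,0,-3,0,0,0],[-1,-2.5,1,-5,0,0,0],[-1,-2.5,1,-6,0,0,0],[-1,-2.5,1,-6,0,0,0],[-1,-2.5,1,-6,0,0,0],[-1,-2.5,1,-6,0,0,0],[-1,-2.5,1,-6,0,0,0]]]'
python3 - <<'E'
from h import *
import pickle
m=camera_model("wrist"); im=shot("wrist","w15"); pickle.dump(m,open("w15.pkl","wb"))
for l,z in [("bay0",.018),("panel",.038),("fork_hole",.045),("pack0_c",.036)]:
    print(l,[(round(d["confidence"],2),np.round(d["pixel"]).tolist(),np.round(onz("wrist",d["pixel"],z,m)[:2],4).tolist()) for d in tip_of("wrist",l)[:6]])
t=shot("top","t15"); print([np.round(onz("top",d["pixel"],.038)[:2],4) for d in tip_of("top","panel")])
E
```

```text
time: 45.2
tool_pos: [0.4414, 0.0581, 0.2846]
eef_rot: [3.138, -0.012, 0.137]
force: [0.0, -0.9, -0.5]
finger_gap: 0.0
gripper_force: 0.0
bay0 [(0.5, [207.0, 214.0], [0.3556, 0.2103])]
panel [(0.98, [98.0, 304.0], [0.532, 0.0901])]
fork_hole [(0.63, [64.0, 456.0], [0.5968, -0.0935]), (0.18, [248.0, 476.0], [0.3542, -0.1959])]
pack0_c [(0.77, [56.0, 203.0], [0.5639, 0.2216])]
[array([0.5419, 0.0795]), array([ 0.7783, -0.1394])]
```

Run:
```python
from h import *
import pickle
m=pickle.load(open("w2.pkl","rb")); c,s=np.cos(np.radians(8)),np.sin(np.radians(8))
def tr(p): d=p[:2]-MID[:2]; return np.round([d[0]*c+d[1]*s,-d[0]*s+d[1]*c],4)
for n,px in (("lug",(93,497)),("forkA",(42,497)),("forkB",(38,515)),("net",(40,512))): print(n,tr(onz("wrist",px,.045,m)))
m2=pickle.load(open("w15.pkl","rb")); print("net15",tr(onz("wrist",(64,456),.045,m2)))
# bright holes/dark spots near lug region: ascii dump of gray
for f,(r0,r1,c0,c1) in (("w2",(20,112,470,530)),("w15",(45,112,425,475))):
    g=cv2.cvtColor(cv2.imread(f"pics/{f}.png"),cv2.COLOR_BGR2GRAY)[r0:r1,c0:c1]; print(f,r0,c0)
    for i in range(0,g.shape[0],2): print(r0+i,"".join(" .:-=+*#%@"[min(9,v//26)] for v in g[i]))
```

```text
lug [-0.0254 -0.1817]
forkA [ 0.0318 -0.1702]
forkB [ 0.0361 -0.1909]
net [ 0.034  -0.1878]
net15 [ 0.0374 -0.1888]
w2 20 470
20 ------=*************************#***************************
22 -----=+**********#*****************##########*****######****
24 -----=+*****#*****#***********+==*#%%%###****++==*#%%%###*#*
26 =====+*************#*****++=----=*%%%%##++==----=*%%%%##****
28 **++****+==-==++*****++=--------+*%%%#*=--------+#%%%%##****
30 =====+**+------=====-----------=*#%%%#+--------=*#%%%###*##*
32 -:::-+**=----------------------=*%%%%*=--------=#%%%%##*#*##
34 -::-=+*+=----------------------+#%%%#*=-------=*#%%%%##*****
36 :::-=+*+=---------------=++=--=*#%%%#+--=++=--=*%%%%######*#
38 :::-+**+---------------+*#*=--=*%%%%*==*##+=--+#%%%%####*#*#
40 :::-+*+=-------------=*%%%*=--+#%%%#*+#%%#+--=*%%%%%###*####
42 ::-=+*+=-------------=*%%#=--=*%%%%#**%%#*=--=#%%%%%######*#
44 ::-+**+=-------------==**+=--=#%%%%#+++**=---*#%%%%##***#**#
46 ::=+**+----------------------+#%%%#*=--=----=*%%%%%##*****#*
48 :-=+*+=---------------------=*%%%%#+--------+#%%%%###*#*#*#*
50 :-+**+=----
[... 3128 characters left out ...]
*********+-:::::-=+****###*###############*#**
89 *************++==+++++++*******###################
91 ***************************************#***######*
93 ================+==+++++++***********************#
95 **+***+*+++********************#*****##*#*#*#*****
97 *##**##***#***#*#**************************#****#*
99 *****************###**##*****#****#*********#*****
101 ********************#**#**#*#*##*##***#********##*
103 ****#*********#*****************#****#*#*####*#***
105 #*###****##**********#***************#**#*##*#####
107 ***##*#*##*##############***##***#*****#*#***#****
109 #*##*#####**####**###**##*##########*#****#***#**#
111 **#*****###########*###*###*#*##*#####*###########
```

The tray stopped hard at 38 N after about 48 mm of travel, and the picture places the lug between the fork plates, so it is home. Now the pin.

Run:
```python
from h import *
step([.42,-.2,.19],down(88))
```

```text
row -1.353,6.355,2.213,-0.003,-0.006,-16.012
```

```bash
python3 -m jog '[[[1,-1.35,6.35,0,0,0,-16],[1,-1.35,6.35,0,0,0,-16],[1,-1.35,6.35,0,0,0,-16],[1,-1.35,6.35,0,0,0,-16],[1,-1.35,6.35,0,0,0,-16],[1,-1.35,6.35,0,0,0,-16],[1,-1.35,6.35,0,0,0,-16],[1,-1.35,6.35,2.2,0,0,-16],[1,-1.35,6.35,2.2,0,0,-16],[1,-1.35,6.35,2.2,0,0,-16],[1,-1.35,6.35,2.2,0,0,-16],[1,-1.35,6.35,2.2,0,0,-16]]]'
python3 -m jog '[[[1,0,0,0,0,0,-16],[1,0,0,0,0,0,-16],[1,0,0,0,0,0,-16],[1,0,0,0,0,0,-16],[1,0,0,0,0,0,-16],[1,0,0,0,0,0,-16],[1,0,0,0,0,0,-16],[1,0,0,0,0,0,-16],[1,0,0,0,0,0,-16],[1,0,0,0,0,0,-16],[1,0,0,0,0,0,-16],[1,0,0,0,0,0,-16]]]'
cat > pin.py <<'E'
from h import *
import sys
s=get_state(); print(np.round(s["tool_pos"],4),np.round(np.degrees(s["eef_rot"]),1),np.round(s["q"],2))
m=camera_model("wrist"); im=shot("wrist",sys.argv[1])
print([(round(d["confidence"],2),np.round(d["pixel"]).tolist(),np.round(onz("wrist",d["pixel"],.009,m)[:2],4).tolist()) for d in tip_of("wrist","pin_head")])
hsv=cv2.cvtColor(im,cv2.COLOR_BGR2HSV); k=cv2.inRange(hsv,(14,140,60),(30,255,255))
for c in cv2.findContours(k,cv2.RETR_EXTERNAL,cv2.CHAIN_APPROX_NONE)[0]:
    if cv2.contourArea(c)<60: continue
    w=np.array([onz("wrist",(p[0][1],p[0][0]),.012,m)[:2] for p in c],np.float32)
    (cx,cy),(a,b),_=r=cv2.minAreaRect(w); bx=cv2.boxPoints(r); e=[bx[1]-bx[0],bx[2]-bx[1]]
    e=e[0] if np.hypot(*e[0])>np.hypot(*e[1]) else e[1]; u=e/np.hypot(*e)
    n=np.array([-u[1],u[0]]); t=(w-[cx,cy])@u; v=(w-[cx,cy])@n
    wp=np.ptp(v[t>.01]) if (t>.01).any() else 0; wm=np.ptp(v[t<-.01]) if (t<-.01).any() else 0
    if wm<wp: u=-u; t=-t   # u from head to tip
    h=w[t<t.min()+.03]; sh=w[t>t.max()-.025]
    print(cv2.contourArea(c),np.round([cx,cy],4),"len",round(float(np.ptp(t)),4),"yaw",round(float(np.degrees(np.arctan2(u[1],u[0]))),1),"tail",np.round(np.array([cx,cy])+u*t.min(),4),"head c",np.round(np.array([cx,cy])+u*(t.min()+.015),4),"widths",wp,wm)
E
python3 pin.py w16
```

```text
time: 46.55
tool_pos: [0.4198, -0.1994, 0.1898]
eef_rot: [-3.141, -0.003, 1.51]
force: [0.1, -0.9, -0.3]
finger_gap: 0.0855
gripper_force: 0.0
time: 47.55
tool_pos: [0.4207, -0.1996, 0.1913]
eef_rot: [3.14, 0.002, 2.906]
force: [-0.0, 0.0, 0.1]
finger_gap: 0.0854
gripper_force: 0.0
[ 0.4207 -0.1996  0.1913] [1.799e+02 1.000e-01 1.665e+02] [-0.7  -0.03  1.92  0.    1.25 -2.04]
[(0.94, [226.0, 303.0], [0.4757, -0.2365]), (0.71, [127.0, 179.0], [0.3259, -0.3407]), (0.68, [290.0, 488.0], [0.6257, -0.0145])]
915.0 [ 0.7981 -0.0362] len 0.0896 yaw -165.4 tail [ 0.8414 -0.0249] head c [ 0.8269 -0.0287] widths 0.0425971491118442 0.04183216865524808
348.5 [ 0.466  -0.2476] len 0.0621 yaw -144.4 tail [ 0.4912 -0.2295] head c [ 0.479  -0.2382] widths 0.01617443561504217 0.006745560459632927
```

Run:
```python
from h import *
step([.476,-.236,.13],down(214))
```

```text
row -1.556,-0.547,1.542,0.006,0.029,-9.592
```

```bash
python3 -m jog '[[[1,-1.56,-0.55,1.54,0,0,-9.6],[1,-1.56,-0.55,1.54,0,0,-9.6],[1,-1.56,-0.55,1.54,0,0,-9.6],[1,-1.56,-0.55,1.54,0,0,-9.6],[1,-1.56,-0.55,1.54,0,0,-9.6],[1,-1.56,-0.55,1.54,0,0,-9.6],[1,-1.56,-0.55,1.54,0,0,-9.6],[1,-1.56,-0.55,1.54,0,0,-9.6],[1,-1.56,-0.55,1.54,0,0,-9.6],[1,-1.56,-0.55,1.54,0,0,-9.6]]]'
python3 pin.py w17
python3 - <<'E'
from h import *
im=cv2.imread("pics/w17.png"); hsv=cv2.cvtColor(im,cv2.COLOR_BGR2HSV); k=cv2.inRange(hsv,(14,120,50),(30,255,255))
m=camera_model("wrist"); cs=[c for c in cv2.findContours(k,cv2.RETR_EXTERNAL,cv2.CHAIN_APPROX_NONE)[0] if cv2.contourArea(c)>300]
for c in cs:
    x,y,w,h=cv2.boundingRect(c); print(x,y,w,h)
    if w<200:
        g=k[y:y+h,x:x+w]
        for r in range(0,h,4):
            q=np.where(g[r]>0)[0]; print(y+r,x+q.min(),x+q.max(),np.round(onz("wrist",(y+r,x+(q.min()+q.max())/2),.014,m)[:2],4))
E
```

```text
time: 48.48
tool_pos: [0.4765, -0.2363, 0.1308]
eef_rot: [-3.14, 0.003, -2.549]
force: [-0.1, 0.8, 0.9]
finger_gap: 0.0851
gripper_force: 0.0
[ 0.4765 -0.2363  0.1308] [-179.9    0.2 -146.1] [-0.69  0.2   1.8   0.    1.14 -2.85]
[(0.57, [193.0, 318.0], [0.4772, -0.2389])]
674.5 [ 0.4653 -0.2464] len 0.0635 yaw -144.2 tail [ 0.4911 -0.2278] head c [ 0.4789 -0.2366] widths 0.01688165420657306 0.007440817582651249
310 146 19 67
146 316 318 [ 0.439  -0.2661]
150 313 321 [ 0.442 -0.264]
154 313 321 [ 0.445 -0.262]
158 313 321 [ 0.4481 -0.2599]
162 314 321 [ 0.451  -0.2574]
166 314 322 [ 0.4539 -0.2549]
170 314 322 [ 0.457  -0.2528]
174 314 322 [ 0.4602 -0.2507]
178 314 322 [ 0.4635 -0.2485]
182 311 326 [ 0.4664 -0.2459]
186 310 327 [ 0.4697 -0.2437]
190 310 328 [ 0.4728 -0.2411]
194 310 328 [ 0.4761 -0.2388]
198 311 328 [ 0.4792 -0.2361]
202 311 328 [ 0.4826 -0.2338]
206 311 328 [ 0.4861 -0.2315]
210 311 328 [ 0.4895 -0.2292]
```

Run:
```python
from h import *
m=camera_model("wrist"); p=onz("wrist",(197,319.3),.018,m); print(p)
step([p[0],p[1],.004],down(-143.8))
```

```text
[ 0.47740937 -0.23755908  0.018     ]
row 0.007,-0.032,3.173,-0.022,0.032,-0.432
```

```bash
python3 -m jog '[[[0.2,0,-0.03,1,0,0,-0.4],[0,0,-0.03,2,0,0,-0.4],[0,0,-0.03,2.8,0,0,-0.4],[0,0,-0.03,3.17,0,0,-0.4],[0,0,-0.03,3.17,0,0,-0.4],[0,0,-0.03,3.17,0,0,-0.4]]]'
python3 -m jog '[[[-1,0,0,0,0,0,0],[-1,0,0,0,0,0,0],[-1,0,0,0,0,0,0],[-1,0,0,0,0,0,0],[-1,0,0,0,0,0,0],[-1,0,0,0,0,0,0],[-1,0,0,0,0,0,0],[-1,0,0,-0.5,0,0,0],[-1,0,0,-1.5,0,0,0],[-1,0,0,-2.5,0,0,0],[-1,0,0,-3,0,0,0],[-1,0,0,-3,0,0,0]]]'
```

```text
time: 49.08
tool_pos: [0.4773, -0.2371, 0.0038]
eef_rot: [-3.141, 0.002, -2.511]
force: [-0.1, -0.4, 1.2]
finger_gap: 0.0425
gripper_force: 0.0
time: 50.08
tool_pos: [0.4805, -0.2399, 0.1307]
eef_rot: [-3.128, 0.006, -2.51]
force: [0.9, -0.2, 0.6]
finger_gap: 0.0162
gripper_force: 59.2
```

Run:
```python
from h import *
a=([.53,-.22,.15],down(157)); step(*a); step([.6066,-.1727,.13],down(98),*a)
```

```text
row -1.294,-0.335,-0.470,-0.104,0.137,11.838
row -1.301,1.837,0.500,-0.000,-0.000,11.800
```

```bash
python3 -m jog '[[[-1,-1.3,-0.33,-0.47,0,0,11.84],[-1,-1.3,-0.33,-0.47,0,0,11.84],[-1,-1.3,-0.33,-0.47,0,0,11.84],[-1,-1.3,-0.33,-0.47,0,0,11.84],[-1,-1.3,-0.33,-0.47,0,0,11.84],[-1,-1.3,-0.33,-0.47,0,0,11.84],[-1,-1.3,-0.33,-0.47,0,0,11.84],[-1,-1.3,-0.33,-0.47,0,0,11.84],[-1,-1.3,-0.33,-0.47,0,0,11.84],[-1,-1.3,-0.33,-0.47,0,0,11.84],[-1,-1.3,-0.33,-0.47,0,0,11.84]]]'
python3 -m jog '[[[-1,-1.3,1.84,0.5,0,0,11.8],[-1,-1.3,1.84,0.5,0,0,11.8],[-1,-1.3,1.84,0.5,0,0,11.8],[-1,-1.3,1.84,0.5,0,0,11.8],[-1,-1.3,1.84,0.5,0,0,11.8],[-1,-1.3,1.84,0.5,0,0,11.8],[-1,-1.3,1.84,0.5,0,0,11.8],[-1,-1.3,1.84,0.5,0,0,11.8],[-1,-1.3,1.84,0.5,0,0,11.8],[-1,-1.3,1.84,0.5,0,0,11.8],[-1,-1.3,1.84,0.5,0,0,11.8],[-1,-1.3,1.84,0.5,0,0,11.8]]]'
python3 - <<'E'
from h import *
import pickle
s=get_state(); print(np.round(s["tool_pos"],4),np.round(np.degrees(s["eef_rot"]),1),s["finger_gap"],np.round(s["q"],2))
m=camera_model("wrist"); im=shot("wrist","w18"); pickle.dump((m,s["tool_pos"],s["eef_rot"]),open("w18.pkl","wb"))
print([(round(d["confidence"],2),np.round(d["pixel"]).tolist(),np.round(onz("wrist",d["pixel"],.045,m)[:2],4).tolist()) for d in tip_of("wrist","fork_hole")])
H=[.5955,-.0935,.06]; print("pred fork",np.round(proj("wrist",H,m)))
r,c=map(int,proj("wrist",H,m)); g=cv2.cvtColor(im,cv2.COLOR_BGR2GRAY)
for i in range(max(0,r-40),min(400,r+60),2): print(i,"".join(" .:-=+*#%@"[min(9,v//26)] for v in g[i,c-55:c+55]))
print(c-55)
E
```

```text
time: 51.0
tool_pos: [0.5265, -0.217, 0.1425]
eef_rot: [3.14, 0.002, 2.741]
force: [-0.1, -0.9, -0.3]
finger_gap: 0.0163
gripper_force: 59.1
time: 52.0
tool_pos: [0.6035, -0.1699, 0.1232]
eef_rot: [3.138, 0.0, 1.712]
force: [0.4, -0.3, -1.6]
finger_gap: 0.0162
gripper_force: 59.2
[ 0.6035 -0.1699  0.1232] [179.8   0.   98.1] 0.016236839884436766 [-0.46  0.4   1.56  0.    1.18 -0.61]
[(0.9, [113.0, 322.0], [0.5938, -0.0952]), (0.5, [200.0, 528.0], [0.7736, -0.1399]), (0.44, [15.0, 351.0], [0.6042, -0.0293])]
pred fork [111. 325.]
71 -----:::::::::::::::::.::::....:....:..:::-------::::::...::::::------:::.:..:.:...::::...::..................
73 -------::-:::::::::::.:......:.:.::--------==---------------------=---::..:......:.......:::..:...............
75 -:-----:::-:::::::::::.:.::.::::::--=================-========-=---=-=----::::::::..:.....:...::::..:.::.::..:
77 *+*+*++=-:::::::::::::-::-::-:--==============-==--==--=-==-=---===----=-==---:----:::-:---:::--:--:-----:--::
79 *******=-:::::::::::::----------======-==================-=====-===-==-===------------------------:--:----
[... 4473 characters left out ...]
------
159 *********#****************#***#******+----------==------------------------------------------:-----------------
161 ********#*#*****************###****#*****++=====+***=------------------------------------------------------===
163 *****#*********************#####********************=----------------------------------------------=++====+***
165 ******#*#*********#******#*####****#******#*#******+=--------------------------------------====++*************
167 ******#*#**##*************##*##************#**********++=--------------------------------=+******#************
169 ******#**#*******###******#*##*#******#*****************+=-----------------------------===+*******************
269
```

```bash
cat > fk.py <<'E'
from h import *
import pickle,sys
m,p,e=pickle.load(open(sys.argv[1]+".pkl","rb")); im=cv2.imread(f"pics/{sys.argv[1]}.png"); r=R.from_euler("xyz",e)
g=cv2.cvtColor(im,cv2.COLOR_BGR2GRAY).astype(float)
for a,b in ((77,83),(103,110)):
    pr=cv2.GaussianBlur(g[a:b].mean(0)[None],(5,1),1)[0]; print(a,np.round(pr[290:360]).astype(int).tolist())
hsv=cv2.cvtColor(im,cv2.COLOR_BGR2HSV); k=cv2.inRange(hsv,(12,110,30),(32,255,255))
for row in range(110,330,8):
    q=np.where(k[row,260:380]>0)[0]
    if len(q)>3: print(row,260+q.min(),260+q.max())
E
python3 fk.py w18
```

```text
77 [76, 79, 80, 79, 79, 79, 79, 79, 81, 86, 94, 102, 105, 106, 106, 107, 107, 106, 106, 106, 107, 107, 107, 107, 107, 107, 107, 107, 107, 106, 106, 105, 105, 105, 105, 104, 104, 104, 104, 104, 103, 103, 102, 103, 103, 103, 103, 102, 102, 103, 104, 105, 104, 100, 93, 86, 82, 80, 81, 81, 81, 80, 80, 80, 80, 79, 79, 79, 79, 79]
103 [171, 171, 171, 171, 171, 170, 169, 168, 166, 162, 151, 136, 124, 120, 122, 124, 123, 117, 110, 106, 105, 105, 105, 105, 105, 105, 104, 104, 104, 103, 103, 103, 103, 102, 102, 102, 101, 101, 101, 100, 100, 100, 100, 100, 100, 100, 100, 100, 100, 100, 100, 99, 97, 93, 88, 84, 82, 81, 81, 81, 81, 81, 81, 80, 80, 81, 81, 81, 82, 81]
182 314 326
190 312 327
198 312 327
206 313 327
214 313 327
222 313 327
230 313 327
238 306 334
246 304 336
254 305 335
262 305 335
270 305 335
278 305 336
286 304 336
```

```bash
cat > ft.py <<'E'
from h import *
import pickle
_,p,e=pickle.load(open("w18.pkl","rb")); r=R.from_euler("xyz",[np.pi,0,np.radians(98.1)])
L=p+r.apply([0,.0016,0])   # point on the hole line (lateral)
def tgt(adv,z=.0398,dy=0): # adv: tool-x advance from the w18 pose
    q=L+r.apply([adv,dy,0]); q[2]=z; return q
E
python3 - <<'E'
from ft import *
step(tgt(-.005),r)
E
```

```text
row -0.123,0.032,2.087,0.038,0.005,-0.009
```

```bash
python3 -m jog '[[[-1,-0.12,0,0.7,0.04,0,0],[-1,-0.12,0,1.4,0.04,0,0],[-1,-0.12,0,1.9,0.04,0,0],[-1,-0.12,0,2.1,0.04,0,0],[-1,-0.12,0,2.1,0.04,0,0],[-1,-0.12,0,2.1,0.04,0,0]]]'
python3 -c "
from ft import *
step(tgt(-.005),r)"
```

```text
time: 52.6
tool_pos: [0.6048, -0.1748, 0.0397]
eef_rot: [-3.142, 0.001, 1.711]
force: [-0.1, -0.2, -0.6]
finger_gap: 0.0163
gripper_force: 59.2
row 0.001,0.025,-0.002,-0.001,0.006,-0.019
```

```bash
python3 -m jog '[[[-1,0.1,0.025,0,0,0,0],[-1,0.2,0.025,0,0,0,0],[-1,0.3,0.025,0,0,0,0],[-1,0.3,0.025,0,0,0,0],[-1,0.3,0.025,0,0,0,0]]]'
python3 - <<'E'
from ft import *
s=get_state(); m=camera_model("wrist"); im=shot("wrist","w19"); pickle.dump((m,s["tool_pos"],s["eef_rot"]),open("w19.pkl","wb"))
step(tgt(.007),r)
H=[.5945,-.0945,.06]; print("pred fork",np.round(proj("wrist",H,m)), m["T"][2][3])
g=cv2.cvtColor(im,cv2.COLOR_BGR2GRAY)
for i in range(60,330,6): print(i,"".join(" .:-=+*#%@"[min(9,int(v)//20)] for v in g[i,250:400:2]))
E
```

```text
time: 53.02
tool_pos: [0.6042, -0.1623, 0.0401]
eef_rot: [3.141, 0.001, 1.711]
force: [0.1, -0.5, -0.7]
finger_gap: 0.0162
gripper_force: 59.2
row -0.005,-0.003,0.003,0.006,0.012,-0.017
pred fork [134. 321.] 0.18257602814546914
60 -:--::-:--:-:::-::---:-::-:-:--------------:------::-:::::::-::::::::::::::
66 -:--:--:-:::::::::::::--:---=-======-:--::::---::::::::::::::::::::::::::::
72 -:--::---:-::::::::-:-++++*##*##****#**#*#####++---:-::::::::::::::::::..::
78 -------:-----===++++++++++++++@@@@@@@@@@@@@@@%++++++++====-==========-=-==-
84 ------------=====+++++++++++++++@@@@@@@@@@%++=+++++++=======-======--=---=-
90 ----------:-=====================+++++*+++====================-==-==-==----
96 ------------===-==-=-==+++++++++++=+++=++===++++====-======--====-=-=--=---
102 ----===-==--====--=-----------=----------------------======-====-==-=-=---=
108 ----===----===--==------=--=-------------------------=========-==-----==-==
114 ===++**#%#++===========++++++++++=++++++++=++++=========-====-==--===-=====
120 @%%%%%@%@%%%%%#===++++++++++++=++++=+==++======++=+========-=-==-====---===
[... 2020 characters left out ...]
.:::-====-:.:=+%%@@@@@@@@@@%-..-====-:..:::-%@@@@@@@@%@@@@@@
282 %@@@@@%@#-:..:..:::::::=-:.-%@@@@@@@@@@@@@%-..-=:::...:::.:..=%@@@@@@@@@@@@
288 %@@@@%#=:....:.:...:.::....=%%@%@@%%%@%%%@%=.:::.::..:....:...:+%%@%@@@%-.:
294 .:......:..::.....:.:......+@@@@@@%@@@@@@@%+..........:.....:.......:.:..:.
300 ......:..............:...::*@@@%@%@@@%@@%@@*....:..:.................:.....
306 ..........................:#@@@@@@%@%@@%%@@#:.:............................
312 ........................:.-%@@@%@@%@@@@%@%@%-..............................
318 :......................:#%%@@@%%%%@%%@%%@%@@%#+............................
324 ::.....................-%%@@@%%%%%%%@%%@%%@%%%%-...........................
```

Run:
```python
from h import *
im=cv2.imread("pics/w19.png"); g=cv2.GaussianBlur(cv2.cvtColor(im,cv2.COLOR_BGR2GRAY).astype(np.float32),(5,3),1)
for r in (76,82,93,97,115,118,122,126,130,134):
    print(r,g[r,276:370:2].astype(int).tolist())
hsv=cv2.cvtColor(im,cv2.COLOR_BGR2HSV); k=cv2.inRange(hsv,(12,110,30),(32,255,255))
for row in range(150,330,12):
    q=np.where(k[row,260:380]>0)[0]
    if len(q)>3: print(row,260+q.min(),260+q.max())
```

```text
76 [73, 72, 76, 93, 107, 107, 107, 108, 109, 109, 108, 109, 127, 163, 175, 178, 196, 224, 232, 232, 233, 232, 229, 228, 228, 229, 229, 228, 228, 228, 227, 225, 180, 116, 105, 108, 109, 109, 109, 107, 96, 84, 82, 81, 81, 81, 79]
82 [81, 81, 83, 94, 104, 107, 108, 108, 107, 107, 108, 108, 109, 108, 109, 109, 125, 171, 209, 226, 232, 233, 232, 231, 230, 229, 228, 229, 227, 187, 134, 121, 107, 105, 106, 104, 104, 105, 108, 107, 97, 86, 83, 84, 84, 81, 81]
93 [82, 83, 81, 80, 81, 82, 81, 81, 83, 83, 85, 85, 85, 84, 85, 85, 87, 87, 87, 87, 87, 87, 88, 89, 88, 88, 86, 86, 85, 86, 86, 86, 87, 85, 85, 82, 83, 84, 82, 81, 84, 83, 82, 81, 81, 81, 80]
97 [81, 81, 81, 80, 79, 78, 77, 79, 82, 88, 92, 94, 93, 91, 90, 91, 91, 91, 91, 89, 89, 88, 90, 90, 89, 89, 90, 90, 89, 90, 89, 89, 90, 90, 88, 80, 78, 78, 76, 78, 82, 84, 83, 82, 81, 80, 81]
115 [101, 85, 85, 85, 84, 82, 84, 85, 86, 92, 101, 103, 102, 103, 103, 103, 102, 102, 102, 100, 98, 98, 100, 101, 100, 100, 100, 101, 98, 97, 97, 97, 100, 99, 93, 85, 83, 82, 84, 83, 83, 83, 81, 80, 81, 83, 81]
118 [132, 102, 85, 83, 84, 86, 89, 89, 90, 90, 91
[... 445 characters left out ...]
 105, 106, 105, 106, 107, 105, 104, 104, 105, 104, 103, 102, 101, 101, 102, 102, 101, 101, 100, 99, 100, 99, 99, 100, 103, 104, 97, 86, 83, 83, 81, 83, 80, 80]
130 [178, 178, 177, 175, 146, 110, 104, 105, 106, 107, 106, 106, 106, 106, 107, 106, 104, 105, 106, 105, 104, 104, 104, 104, 103, 101, 100, 101, 102, 102, 101, 100, 99, 99, 101, 100, 99, 100, 101, 97, 86, 82, 83, 82, 82, 81, 82]
134 [179, 178, 178, 175, 157, 138, 139, 135, 128, 123, 106, 96, 96, 98, 97, 96, 95, 96, 96, 97, 95, 95, 95, 95, 95, 94, 93, 93, 93, 93, 93, 91, 91, 92, 92, 91, 90, 90, 91, 89, 82, 81, 83, 83, 81, 80, 82]
186 311 328
198 312 328
210 312 328
222 312 328
234 307 334
246 303 337
258 305 335
270 305 335
282 304 336
```

Plates (284–355) and lug (294–345) share the pin's column (320), so everything is aligned. Inserting.

```bash
python3 -m jog '[[[-1,0.15,0,0,0,0,0],[-1,0.3,0,0,0,0,0],[-1,0.45,0,0,0,0,0],[-1,0.55,0,0,0,0,0],[-1,0.65,0,0,0,0,0],[-1,0.65,0,0,0,0,0]]]'
python3 -c "
from ft import *
step(tgt(.007+.026),r)"
```

```text
time: 53.57
tool_pos: [0.6005, -0.1363, 0.0398]
eef_rot: [3.141, 0.001, 1.711]
force: [0.1, 0.1, 1.6]
finger_gap: 0.0163
gripper_force: 59.5
row -0.017,-0.004,-0.001,0.004,0.010,-0.014
```

```bash
python3 -m jog '[[[-1,0.1,0,0,0,0,0],[-1,0.2,0,0,0,0,0],[-1,0.3,0,0,0,0,0],[-1,0.4,0,0,0,0,0],[-1,0.4,0,0,0,0,0]]]'
python3 -m jog '[[[-1,0.08,0,0,0,0,0],[-1,0.15,0,0,0,0,0],[-1,0.22,0,0,0,0,0],[-1,0.22,0,0,0,0,0]]]'
```

```text
time: 53.98
tool_pos: [0.5985, -0.1211, 0.0404]
eef_rot: [3.141, 0.001, 1.71]
force: [-1.1, -1.6, 7.2]
finger_gap: 0.0164
gripper_force: 60.1
time: 54.32
tool_pos: [0.5973, -0.1129, 0.0405]
eef_rot: [3.141, 0.002, 1.71]
force: [-2.2, -4.0, 7.4]
finger_gap: 0.0162
gripper_force: 60.2
```

```bash
python3 -m jog '[[[-1,0.05,0.01,-0.02,0,0,0],[-1,0.1,0.01,-0.02,0,0,0],[-1,0.1,0.01,-0.02,0,0,0]]]'
python3 -m jog '[[[-1,0.05,0,0,0,0,0],[-1,0.08,0,0,0,0,0],[-1,0.08,0,0,0,0,0]]]'
```

```text
time: 54.57
tool_pos: [0.5968, -0.1083, 0.0406]
eef_rot: [3.142, 0.001, 1.71]
force: [-2.6, -2.8, 5.7]
finger_gap: 0.0162
gripper_force: 60.0
time: 54.82
tool_pos: [0.5964, -0.106, 0.0407]
eef_rot: [3.141, 0.002, 1.71]
force: [-1.4, -6.0, 5.2]
finger_gap: 0.0167
gripper_force: 59.9
```

```bash
python3 -m jog '[[[-1,0.05,0,0,0,0,0],[-1,0.08,0,0,0,0,0],[-1,0.08,0,0,0,0,0]]]'
python3 -m jog '[[[-1,0.05,0,0,0,0,0],[-1,0.08,0,0,0,0,0],[-1,0.08,0,0,0,0,0]]]'
```

```text
time: 55.07
tool_pos: [0.5965, -0.1059, 0.0409]
eef_rot: [3.141, 0.007, 1.71]
force: [-1.6, -15.3, 2.3]
finger_gap: 0.0164
gripper_force: 59.5
time: 55.32
tool_pos: [0.5965, -0.1058, 0.041]
eef_rot: [3.14, 0.012, 1.71]
force: [-1.8, -27.9, -2.1]
finger_gap: 0.0163
gripper_force: 59.1
```

Seated against a hard stop. Releasing and retreating.

```bash
python3 -m jog '[[[-1,-0.12,0,0,0,0,0],[-1,-0.12,0,0,0,0,0],[-0.2,-0.12,0,0,0,0,0],[-0.2,-0.12,0,0,0,0,0],[-0.2,-0.12,0,0,0,0,0],[-0.2,-0.12,0,0,0,0,0],[-0.2,-0.12,0,-0.5,0,0,0],[-0.2,-0.12,0,-1.5,0,0,0],[-0.2,-1,0,-2.5,0,0,0],[-0.2,-2,0,-4,0,0,0],[-0.2,-2,0,-4.5,0,0,0],[-0.2,-2,0,-4.5,0,0,0]]]'
python3 -m jog '[[[-0.2,0,0,-1,0,0,0],[-0.2,0,0,-1,0,0,0],[-0.2,0,0,-1,0,0,0]]]'
python3 - <<'E'
from h import *
m=camera_model("wrist"); im=shot("wrist","w20")
print([(round(d["confidence"],2),np.round(d["pixel"]).tolist(),np.round(onz("wrist",d["pixel"],.045,m)[:2],4).tolist()) for l in("pin_head","fork_hole","panel") for d in tip_of("wrist",l)[:2]])
hsv=cv2.cvtColor(im,cv2.COLOR_BGR2HSV); k=cv2.inRange(hsv,(14,120,40),(30,255,255))
for c in cv2.findContours(k,cv2.RETR_EXTERNAL,cv2.CHAIN_APPROX_NONE)[0]:
    if cv2.contourArea(c)>80:
        x,y,w,h=cv2.boundingRect(c); print(x,y,w,h,*[np.round(onz("wrist",q,.054,m)[:2],4) for q in((y,x+w/2),(y+h,x+w/2))])
print("expected head", .5965,-.1059)
E
```

```text
time: 56.32
tool_pos: [0.6086, -0.1804, 0.226]
eef_rot: [3.136, 0.005, 1.709]
force: [1.1, -0.7, 0.7]
finger_gap: 0.0341
gripper_force: 0.0
time: 56.57
tool_pos: [0.6079, -0.1781, 0.2632]
eef_rot: [3.137, 0.003, 1.71]
force: [-0.6, 0.1, -1.0]
finger_gap: 0.0342
gripper_force: 0.0
[(0.62, [245.0, 127.0], [0.35, -0.3241]), (0.6, [119.0, 317.0], [0.5954, -0.1148]), (0.74, [101.0, 321.0], [0.5969, -0.0932]), (0.72, [39.0, 333.0], [0.601, -0.0257])]
311 103 14 26 [ 0.5939 -0.0961] [ 0.598  -0.1258]
454 23 103 74 [0.7857 0.0145] [ 0.8122 -0.0586]
347 14 29 40 [0.628  0.0008] [ 0.6353 -0.0375]
expected head 0.5965 -0.1059
```

The head (rows 103–129) is in line with the fork, about 1–2 mm off its face. One gentle push on the tail will make sure it's seated.

Run:
```python
from ft import *
step([.6035,-.1539,.041],r)
```

```text
row 0.570,0.043,5.430,-0.032,-0.019,-0.016
```

```bash
python3 -m jog '[[[-1,0.3,0.04,1,0,0,0],[-1,0.5,0.04,2,0,0,0],[-1,0.5,0.04,3,0,0,0],[-1,0.5,0.04,4,0,0,0],[-1,0.5,0.04,5,0,0,0],[-1,0.5,0.04,5.55,0,0,0],[-1,0.5,0.04,5.55,0,0,0],[-1,0.5,0.04,5.55,0,0,0]]]'
python3 -m jog '[[[-1,0.15,0,0,0,0,0],[-1,0.3,0,0,0,0,0],[-1,0.4,0,0,0,0,0],[-1,0.45,0,0,0,0,0],[-1,0.5,0,0,0,0,0],[-1,0.5,0,0,0,0,0]]]'
```

```text
time: 57.43
tool_pos: [0.6034, -0.1569, 0.0359]
eef_rot: [-3.137, -0.002, 1.71]
force: [1.6, -0.4, -0.0]
finger_gap: -0.0001
gripper_force: 0.0
time: 57.93
tool_pos: [0.6028, -0.1378, 0.039]
eef_rot: [3.141, 0.001, 1.711]
force: [-0.3, -0.6, 0.8]
finger_gap: 0.0005
gripper_force: 0.0
```

```bash
python3 -m jog '[[[-1,0.04,0,0,0,0,0],[-1,0.08,0,0,0,0,0],[-1,0.08,0,0,0,0,0]]]'
python3 -m jog '[[[-1,0.04,0,0,0,0,0],[-1,0.08,0,0,0,0,0],[-1,0.08,0,0,0,0,0]]]'
```

```text
time: 58.18
tool_pos: [0.6023, -0.1354, 0.0384]
eef_rot: [3.141, 0.001, 1.71]
force: [0.2, -1.1, 0.5]
finger_gap: -0.0
gripper_force: 0.5
time: 58.43
tool_pos: [0.603, -0.1344, 0.0395]
eef_rot: [3.139, 0.005, 1.71]
force: [1.0, -8.5, 3.1]
finger_gap: -0.0001
gripper_force: 4.1
```

```bash
python3 -m jog '[[[-1,-0.3,0,0,0,0,0],[-1,-0.8,0,0,0,0,0],[-1,-1,0,-1,0,0,0],[-1,-1,0,-3,0,0,0],[-1,-1,0,-5,0,0,0],[-1,-1,0,-5,0,0,0],[-1,-1,0,-5,0,0,0],[-1,-1,0,-5,0,0,0]]]'
python3 - <<'E'
from h import *
m=camera_model("wrist"); im=shot("wrist","w21"); hsv=cv2.cvtColor(im,cv2.COLOR_BGR2HSV); k=cv2.inRange(hsv,(14,120,40),(30,255,255))
for c in cv2.findContours(k,cv2.RETR_EXTERNAL,cv2.CHAIN_APPROX_NONE)[0]:
    x,y,w,h=cv2.boundingRect(c)
    if 80<cv2.contourArea(c)<500: print(x,y,w,h,*[np.round(onz("wrist",q,.054,m)[:2],4) for q in((y,x+w/2),(y+h,x+w/2))])
print(close_job())
E
```

```text
time: 59.1
tool_pos: [0.6109, -0.1735, 0.2477]
eef_rot: [3.13, 0.008, 1.71]
force: [0.8, 0.0, -0.3]
finger_gap: -0.0001
gripper_force: 0.0
306 106 15 27 [ 0.5938 -0.0961] [ 0.5978 -0.1259]
343 12 30 43 [0.6272 0.0014] [ 0.6345 -0.0378]
the job is handed in; nothing more can be done
None
```

I handed the job in at about 59 s; the hand-in returned no verdict. All four packs measured flat in their bays (not re-measured after the tray push), the tray was pushed to a hard stop at 38 N with the lug in line with the fork, and the brass pin is through up to its head.

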